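Set a handle blank to length against a flip stop

ROBOT

A 6-joint arm with a two-finger parallel gripper is mounted at the origin on the work surface. World frame = base frame: x ahead of the robot, y to its left, z up, the work surface at z = 0. Lengths are in m, angles in rad, forces in N, time in s.
With the tool pointing down it reaches from about 0.35 to 0.975 m from the base axis. Payload 4.9 kg.
Tool frame: the origin (TCP) lies at the very end of the fingers, on their centre line; the grasp point (between the pads) lies 19 mm behind it; x points along the fingers, y is the direction in which the jaws open and shut, and the axes are right-handed (so a half turn about x gives the same grasp; the last joint's range is limited). The gripper opens to 85 mm and grips with 20 to 120 N. Pads are 22 mm wide; open, the fingers measure 114 mm over their backs; the gripper's body (76 mm by 85 mm) begins 54 mm behind the grasp point. The pads swing forward as they close: fully open they stand 13 mm farther back than shut.
Start: joints at [1.132, 0.053, 1.613, -0, 1.476, -0.119], TCP at [0.196, 0.593, 0.231] pointing down, gripper open.
Joint ranges: [-3.01, 3.01], [-1.01, 2.22], [0.06, 2.58], [-1.02, 4.17], [0.09, 2.62], [-3.14, 3.14]. Speed limits (rad/s): [2.57, 2.57, 3.14, 3.14, 3.14, 3.14].

INTERFACE

Orientations are given as a rotation vector (axis times angle).
In Python, from station import ctrl, get_image, calibration, finish_job, search_frame, cut_out, mark_of gives the robot as it stands. The module is installed in compiled form; this text tells all that it offers.
- The arm moves only by the tool arm_command, never from a script. Its argument "plan" is a list that holds one entry, the list of rows, each a list of 7 numbers: the shift along the tool's x, y, z in m, then the turn, a rotation vector about the tool's x, y, z in degrees, then the finger opening in m, from 0 to 0.0854. A call has 1 to 20 rows; each row shifts and turns the pose as measured when the row begins, along the tool's axes as they then stand; what a row does not reach is not made up. A row lasts 1/12 s, in which the tool goes at most 41.7 mm and 7.16 degrees, less where a joint would pass 70% of its speed; a pose out of reach is approached as far as the arm can. A call with a gripper value outside its range is refused whole. The fingers move at their own pace and stop on an object; "squeeze" is the grip in N (left out, the last holds). Time passes only in rows, so rows that do not move let the fingers close. It gives the time, the measured TCP pose, the force and the opening at its end, in the units of the state.
- ctrl.get_obs(): the state, without advancing time (a new reading comes with each control period).
- get_image(name): name is "side" or "top" or "wrist"; returns the picture (400x640x3 uint8, red, green, blue); there is no depth.
- calibration(name): a dict with "fx", "fy", "cx", "cy" (pixels), "cam_to_world" (4x4, takes a point from camera to world coordinates); the wrist camera has in their place "hand_eye" (4x4, takes a point from camera to tool coordinates, whose origin is the TCP and whose axes are the tool frame's). Camera axes: x right, y down, z forward; pixel columns grow to the right and rows downward; lengths in m; the calibration is good to about 2 mm. A picture is of the moment at which its call begins: read the wrist's pose just before it. calibration takes no time and is no camera call.
- finish_job(): hands the job in, once; it reports no verdict.
Trained networks look in the newest picture that a camera, given by its name, has taken for a name from the list of things; names that differ only in an ending like _2 or _b are one class to them, and where a whole thing is asked for, a point or a joint stands for the part that bears it (a point fixed in the world has none). Each returns a list of dicts, best first, with "conf" (0 to 1); they miss things now and then, are a little off and sometimes report something else, mostly with a low value. They report only what shows in the picture. A call takes as long as a camera call. They do not tell look-alikes from the thing itself.
- search_frame(camera, thing): "at" ([x, y, z] in m, in the coordinates of the camera as it stood for that picture, good to about 4 mm: the middle of the surface that is visible of it).
- cut_out(camera, thing): "mask" (400x640 bool, what is visible of it).
- mark_of(camera, thing): "at" ([x, y, z] in m, in the coordinates of the camera as it stood for that picture, good to about 4 mm: a listed point, or the origin of a listed thing).
The state is a dict: "t": time; "q": joint angles; "dq": joint speeds; "effort": joint torques, N m; "tool_pos": TCP position; "tool_rot": TCP orientation; "contact_force": force on the tool from outside, world axes, zero at the start; "wrist_torque": the same for the moment, N m; "opening": finger opening in m.
Only numpy, scipy, OpenCV 4.12 (cv2) and the standard library are available. Lean on these libraries where they do the work, as an engineer would, in place of code of your own. Each camera call takes 0.05 s, during which the arm holds its last target. There are 200 camera calls.

TASK

Flip the blue stop on the trimming fixture right down onto its fence, lay the long blue handle blank in front of the fence and slide it, flush along the fence, gently but firmly home against the brass nose of the stop, holding it there a moment without shoving the stop along the fence. Then flip the stop fully back up, clear for sawing, leaving the blank exactly where it was gauged, and do not disturb the other things on the bench.

Things in the scene. Friction and masses are not known exactly. Their poses are not given: they have to be found in the camera images.
- fixture: Trimming fixture fixed to the bench: aluminium plate 150 (x) x 360 (y) x 12 mm, origin at the centre of its underside, z up. A dark steel fence stands along its whole y length: front face (looks to -x) at x = +30 mm, 24 mm thick, top 36 mm above the bench. A saw kerf crosses it at y = 0. Screw heads 5 mm high near the plate's corners.
- fence (a point): Point on the fence's front face at the kerf (fixture y = 0), 12 mm above the bench, where face and plate meet; axes as the fixture's. The blank is to lie on the plate with its long side against this face, spanning the kerf.
- carriage: Aluminium stop carriage with a black knob, clamped on the fence's top; axes as the fixture's. Origin on the fence's top, at mid-thickness of the fence and in the mid-plane of the flip stop. Block, knob and hinge ear (34 mm high) lie from y = +8 to +50 mm. Its setting differs each time and must be kept: the clamp slips if pushed along the fence (y) with more than about 14 N.
- hinge (a point): Centre of the flip stop's hinge pin, 60 mm above the bench and 15 mm behind (fixture +x) the fence's front face. The pin runs along the fixture's y. This point lies in the stop's mid-plane; the stop is 12 mm thick (along y).
- flip_stop (a joint): Angle of the blue flip stop: 0 = down, its foot on the fence (firm end stop); 1.75 rad = fully up and back (end stop). The hinge is stiff (friction 0.14 N m) and stays where it is left. When down, its blade (24 mm wide, 46 mm high) hangs in front of the fence, its lower edge 20 mm above the bench.
- blade (a point): Point in the stop's mid-plane on the axis of its brass fine-set screw (along y); when down 33 mm in front of (-x) and 23 mm below the hinge. The screw's flat nose, 14 mm across, looks to the fixture's -y and stands 16 to 40 mm from this point: that setting is not measured and differs each time, so feel for it. It does not yield. Its thumb wheel ends 18 to 42 mm to +y.
- tab (a point): Centre of the stop's red thumb tab, a disc 26 mm across, 12 mm thick (along y), 70 mm from the hinge. Stop down: 54 mm in front of (-x) and 45 mm above the hinge; fully up: 54 mm behind (+x) and 45 mm above it; in between it passes over the hinge. Push it about the hinge to the fixture's -x to flip the stop down, to +x to flip it up (about 2 to 4 N along its arc; a straight level push can jam).
- blank: Long blue nylon handle blank, a solid bar 36 (x) x 140 (y) x 50 mm (z), about 0.28 kg, lying loose on the bench; origin at the centre of its underside, y along its length. Either end may go to the stop. Its end is pressed against the nose from the fixture's -y side.
- offcut: Bystander: small blue offcut, 36 x 22 x 30 mm, loose on the front +y end of the fixture's plate; origin at the centre of its underside.
- short_blank: Bystander: short white bar 36 x 80 x 50 mm; origin at the centre of its underside.
- motor: Bystander: upright steel motor, 35 mm across, 64 mm high; origin at the centre of its underside.
- stator: Bystander: steel and copper stator ring, 52 mm across, 32 mm high; origin at the centre of its underside.
- saw: Bystander: razor saw 270 mm long lying along its y; origin under its middle.
- driver: Bystander: screwdriver 170 mm long lying along its x.
- jar: Bystander: amber jar of 52 mm diameter, 60 mm high; origin at the centre of its underside.
Mind the look-alikes: they are no part of the job. Of the things that look like the blank, take the one that is farthest from the robot's base at the start.

How it is judged:
By the outcome, as a careful person would: the job done as asked, in the order asked, and still so for the second after the job is handed in, with the robot touching nothing.
It also fails if it takes over 72 s, if anything falls off the work surface, if the arm or the gripper's body presses on something with over 40 N, if the wrist force passes 120 N, or if a joint passes its speed limit or range.

## Working session

There is one attempt and no reset: what is moved stays moved. The work goes in short steps, Python scripts to look and compute and a tool call to move; the robot and the scene stay as the last step left them, time stands still between calls to the robot, and variables do not carry over. Pictures are saved under pics/ and viewed, about 8 in all and at most 12, crops included, and the job is handed in when it is done.

Besides the shell and the picture viewer there is one more tool, called after "Emit:" in YAML: its name, and indented under it one key for each argument. arm_command: Moves the arm, as the interface text tells. Its arguments: {"type":"object","properties":{"plan":{"type":"array","items":{"type":"array","items":{"type":"array","items":{"type":"number"}}}},"squeeze":{"type":"number"}},"required":["plan"]}

```bash
ls; mkdir -p pics; cat > h.py <<'E'
import numpy as np, cv2
from scipy.spatial.transform import Rotation as R
from station import ctrl, get_image, calibration, finish_job, search_frame, cut_out, mark_of
def T():
    o=ctrl.get_obs(); M=np.eye(4); M[:3,:3]=R.from_rotvec(o["tool_rot"]).as_matrix(); M[:3,3]=o["tool_pos"]; return M
def c2w(cam):
    c=calibration(cam)
    return T()@np.array(c["hand_eye"]) if cam=="wrist" else np.array(c["cam_to_world"])
def world(cam,p): return (c2w(cam)@np.r_[p,1])[:3]
def pix(cam,pw):
    c=calibration(cam); p=np.linalg.inv(c2w(cam))@np.r_[pw,1]; return np.array([c["fx"]*p[0]/p[2]+c["cx"],c["fy"]*p[1]/p[2]+c["cy"]])
def snap(cam,name):
    im=get_image(cam); cv2.imwrite(f"pics/{name}.png",im[:,:,::-1]); return im
E
cat > a.py <<'E'
from h import *
np.set_printoptions(precision=4,suppress=True)
o=ctrl.get_obs(); print(o["t"],o["tool_pos"],o["tool_rot"]); print(T()[:3,:3])
for cam in ["top","side"]:
    snap(cam,cam+"0")
    for f,ns in [(mark_of,["fixture","fence","carriage","hinge","blade","tab","blank"]),(search_frame,["blank","offcut","short_blank","tab"])]:
        for n in ns:
            for d in f(cam,n)[:3]:
                w=world(cam,d["at"]); print(cam,f.__name__,n,round(d["conf"],2),w,pix(cam,w).round())
E
python3 a.py
```

```text
pics
0.0 [0.1962 0.5928 0.2301] [ 0.2495  1.5568 -0.2525]
[[-0.0009  0.3144  0.9493]
 [-0.0018  0.9493 -0.3144]
 [-1.     -0.002  -0.0003]]
top call fixture 0.97 [0.5082 0.0971 0.0008] [276. 223.]
top call fence 0.6 [0.5347 0.0898 0.0131] [278. 215.]
top call carriage 0.77 [0.5661 0.1934 0.0314] [247. 206.]
top call hinge 0.74 [0.5656 0.1942 0.0583] [246. 206.]
top call blade 0.75 [0.5484 0.1964 0.0984] [244. 210.]
top call blade 0.37 [ 0.7748  0.091  -0.0028] [277. 148.]
top call tab 0.61 [0.5681 0.194  0.059 ] [246. 205.]
top call tab 0.37 [0.7732 0.0918 0.0043] [276. 148.]
top call blank 0.93 [ 0.4439 -0.308  -0.002 ] [392. 238.]
top call blank 0.84 [ 0.2964 -0.3541 -0.0014] [407. 280.]
top call blank 0.21 [0.5658 0.1952 0.0566] [246. 206.]
top call blank 0.96 [ 0.4398 -0.2994  0.0478] [392. 239.]
top call blank 0.76 [ 0.2972 -0.3534  0.0461] [410. 281.]
top call offcut 0.51 [0.4819 0.2326 0.0428] [236. 231.]
top call short_blank 0.84 [ 0.5143 -0.4689  0.05  ] [441. 216.]
top call tab 0.48 [0.5629 0.1899 0.1063] [245. 205.]
side call fixture 0.6 [ 0.5048  0.0914 -0.0032] [318. 262.]
side call fence 0.79 [0.5363 0.0908 0.0112] [307. 255.]
side call carriage 0.57 [0.5682 0.1895 0.0332] [281. 272.]
side call hinge 0.77 [0.5651 0.1957 0.0593] [281. 267.]
side call blade 0.58 [0.5531 0.1959 0.1   ] [285. 257.]
side call tab 0.85 [0.6155 0.1837 0.1069] [263. 245.]
side call blank 0.84 [ 0.3004 -0.3568 -0.0025] [417. 190.]
side call blank 0.69 [ 0.4409 -0.3071 -0.0018] [375. 189.]
side call blank 0.65 [ 0.439  -0.2794  0.0486] [375. 181.]
side call blank 0.64 [ 0.7533 -0.0468  0.0256] [260. 204.]
side call blank 0.62 [ 0.2971 -0.3465  0.0363] [420. 182.]
side call offcut 0.59 [0.4779 0.2378 0.0434] [307. 294.]
side call short_blank 0.8 [ 0.5131 -0.4508  0.0417] [366. 155.]
side call tab 0.97 [0.5608 0.1943 0.1003] [282. 255.]
```

```bash
python3 - <<'E'
import cv2
a=cv2.imread("pics/top0.png");b=cv2.imread("pics/side0.png")
cv2.imwrite("pics/v1.png",cv2.resize(a[100:360,140:540],(800,520),interpolation=cv2.INTER_CUBIC))
cv2.imwrite("pics/v2.png",cv2.resize(b[120:340,180:520],None,fx=2.3,fy=2.3,interpolation=cv2.INTER_CUBIC))
E
```

```text
(no output)
```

View pics/v1.png

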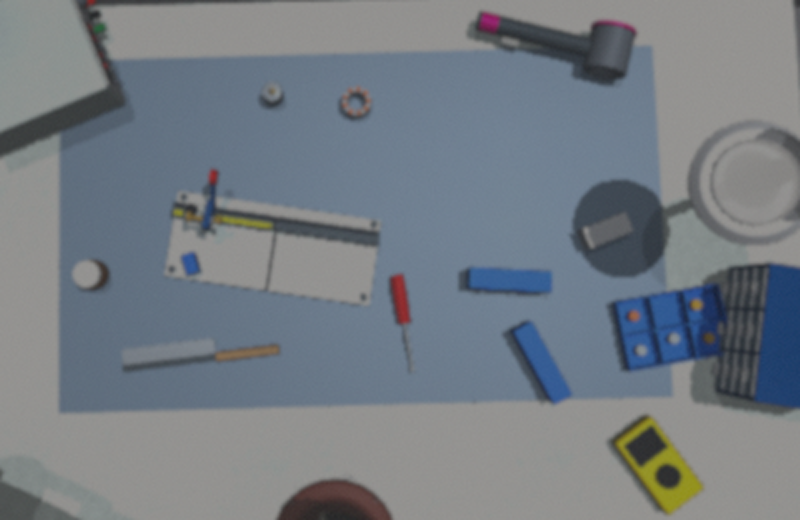

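View pics/v2.png

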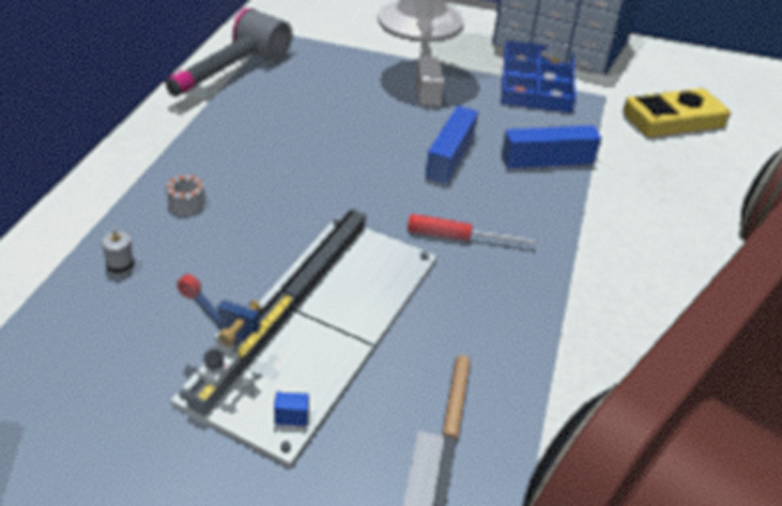

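The top view (v1, 2x crop) shows the fixture at about (275,245). The stop is up, with its red tab at (213,177) and the offcut at (191,264). Look-alikes for the blank:

| Thing | v1 pixel | World position | Distance from base |
|---|---|---|---|
| Blue bar A | (509,280) | (0.441, -0.307) | 0.54 m |
| Blue bar B | (541,362) | (0.297, -0.355) | 0.46 m |
| Blue tray | (665,330) | – | – |
| Offcut | (191,264) | – | – |

I choose bar A because it is the farthest. The side view (v2) agrees: A is the left bar at (452,145), B the right one at (552,147).

```bash
cat >> h.py <<'E'
def down(yaw,tilt=0):
    """tool x down, tool y at world yaw (deg); tilt (deg) about fixture y: >0 tips point to -x"""
    y=np.array([np.cos(np.radians(yaw)),np.sin(np.radians(yaw)),0]); x=np.array([0,0,-1.]); M=np.stack([x,y,np.cross(x,y)],1)
    return M@R.from_rotvec([0,0,tilt],degrees=True).as_matrix()
def move(p,Rm,M=None,lim=38,rl=6.8):
    M=T() if M is None else M
    d=M[:3,:3].T@(np.asarray(p)-M[:3,3]); r=R.from_matrix(M[:3,:3].T@Rm).as_rotvec(degrees=True)
    n=int(np.ceil(max(np.linalg.norm(d)*1000/lim,np.linalg.norm(r)/rl))); print("total d(mm)",(d*1000).round(1),"r",r.round(1),"rows>=",n)
    return d,r
E
python3 - <<'E'
from h import *
np.set_printoptions(precision=4,suppress=True)
print(np.array(calibration("wrist")["hand_eye"]),calibration("wrist")["fx"])
im=cv2.imread("pics/top0.png")
ms=cut_out("top","fixture")[0]["mask"]; c=calibration("top"); M=c2w("top")
def ray(uv,z):
    d=M[:3,:3]@np.array([(uv[0]-c["cx"])/c["fx"],(uv[1]-c["cy"])/c["fy"],1]); return M[:3,3]+d*(z-M[2,3])/d[2]
def rect(mask,z):
    v,u=np.nonzero(mask); P=np.array([ray((a,b),z)[:2] for a,b in zip(u,v)])*1000
    (cx,cy),(w,h),a=cv2.minAreaRect(P.astype(np.float32)); print("rect",cx,cy,w,h,a)
rect(ms,.012)
for d in cut_out("top","blank")[:3]: print(d["conf"]); rect(d["mask"],.045)
E
```

```text
[[ 0.0009 -0.2841  0.9588 -0.1433]
 [ 1.      0.0016 -0.0005 -0.0003]
 [-0.0014  0.9588  0.2841 -0.0735]
 [ 0.      0.      0.      1.    ]] 288.92932447871647
rect 524.2949829101562 94.3857421875 362.8103942871094 195.23133850097656 81.03804016113281
0.93
rect 437.0849304199219 -305.4006652832031 143.09873962402344 36.70380401611328 85.31806182861328
0.64
rect 297.0232849121094 -352.5999755859375 145.0787811279297 43.295928955078125 27.584165573120117
0.63
rect 330.2569274902344 219.67918395996094 40.5853157043457 264.5865478515625 4.646388530731201
```

```bash
cat >> h.py <<'E'
YAW=-9.0; O=np.array([0.507,0.0945,0]); RF=R.from_euler('z',YAW,degrees=True).as_matrix()
def fx(p): return O+RF@np.asarray(p)       # fixture -> world
def tofx(w): return RF.T@(np.asarray(w)-O)
E
python3 -c "
from h import *
move(fx([.06,.15,.24]),down(YAW))"
```

```text
total d(mm) [  -8.7 -218.1  486.5] r [80.7  0.   0. ] rows>= 15
```

```bash
cat >> h.py <<'E'
def step(p,Rm,n,M=None):
    """one constant row, repeated n times, that reaches the pose (arc path)"""
    M=T() if M is None else M
    D=M[:3,:3].T@(np.asarray(p)-M[:3,3]); r=R.from_matrix(M[:3,:3].T@Rm).as_rotvec()/n
    A=sum(R.from_rotvec(r*k).as_matrix() for k in range(n)); d=np.linalg.solve(A,D)
    print(n,"x",d.round(4).tolist(),np.degrees(r).round(2).tolist(),"|d|",np.linalg.norm(d).round(4))
E
python3 -c "
from h import *
step(fx([.06,.15,.24]),down(YAW),16)"
```

```text
16 x [-0.0005, 0.0086, 0.0352] [5.04, 0.0, 0.0] |d| 0.0362
```

Emit:
arm_command:
  plan:
    - [[-0.0005, 0.0086, 0.0352, 5.04, 0, 0, 0], [-0.0005, 0.0086, 0.0352, 5.04, 0, 0, 0], [-0.0005, 0.0086, 0.0352, 5.04, 0, 0, 0], [-0.0005, 0.0086, 0.0352, 5.04, 0, 0, 0], [-0.0005, 0.0086, 0.0352, 5.04, 0, 0, 0], [-0.0005, 0.0086, 0.0352, 5.04, 0, 0, 0], [-0.0005, 0.0086, 0.0352, 5.04, 0, 0, 0], [-0.0005, 0.0086, 0.0352, 5.04, 0, 0, 0], [-0.0005, 0.0086, 0.0352, 5.04, 0, 0, 0], [-0.0005, 0.0086, 0.0352, 5.04, 0, 0, 0], [-0.0005, 0.0086, 0.0352, 5.04, 0, 0, 0], [-0.0005, 0.0086, 0.0352, 5.04, 0, 0, 0], [-0.0005, 0.0086, 0.0352, 5.04, 0, 0, 0], [-0.0005, 0.0086, 0.0352, 5.04, 0, 0, 0], [-0.0005, 0.0086, 0.0352, 5.04, 0, 0, 0], [-0.0005, 0.0086, 0.0352, 5.04, 0, 0, 0], [0, 0, 0, 0, 0, 0, 0]]
  squeeze: 30

```text
t: 2.72
tool_pos: [0.5949, 0.2111, 0.2374]
tool_rot: [1.372, 1.097, -1.368]
contact_force: [0.3, 1.1, -1.2]
opening: -0.0001
```

```bash
python3 - <<'E'
from h import *
np.set_printoptions(precision=4,suppress=True)
print(ctrl.get_obs()["t"],tofx(T()[:3,3]),T()[:3,:3].round(3).tolist(),ctrl.get_obs()["contact_force"],ctrl.get_obs()["q"])
snap("wrist","w1")
for n in ["fixture","fence","carriage","hinge","tab","blade"]:
    for d in mark_of("wrist",n)[:2]: w=world("wrist",d["at"]); print(n,round(d["conf"],2),w,"fx",tofx(w),pix("wrist",w).round())
E
```

```text
2.7167 [0.0686 0.1289 0.2374] [[0.001, 0.976, -0.219], [0.001, -0.219, -0.976], [-1.0, 0.001, -0.002]] [ 0.2522  1.1427 -1.2468] [0.2227 0.0627 1.5923 0.0011 1.485  0.4431]
fixture 0.74 [ 0.7531 -0.053  -0.004 ] fx [ 0.2661 -0.1072 -0.004 ] [453. 310.]
fixture 0.66 [0.504  0.0988 0.0015] fx [-0.0036  0.0038  0.0015] [275. 257.]
fence 0.67 [0.533  0.0991 0.0107] fx [0.0249 0.0086 0.0107] [294. 257.]
carriage 0.85 [0.5637 0.2005 0.0398] fx [0.0394 0.1136 0.0398] [298. 191.]
carriage 0.74 [ 0.7562 -0.0526 -0.0017] fx [ 0.2691 -0.1064 -0.0017] [456. 312.]
hinge 0.63 [0.565  0.1994 0.0599] fx [0.0409 0.1127 0.0599] [298. 197.]
tab 0.95 [0.6197 0.1895 0.1046] fx [0.0964 0.1115 0.1046] [350. 208.]
blade 0.89 [0.5456 0.1999 0.0944] fx [0.0216 0.1102 0.0944] [278. 210.]
```

View pics/w1.png

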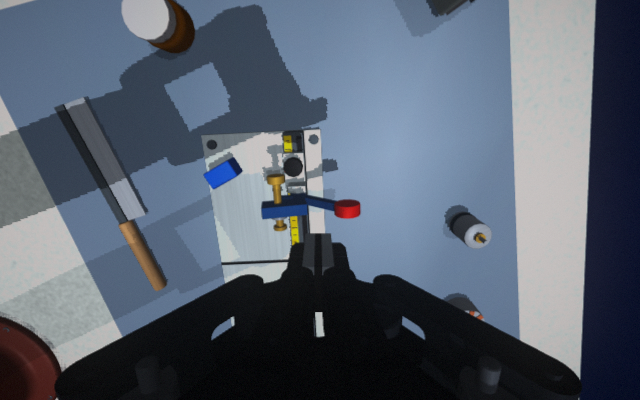

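The wrist view shows the stop up, with its red tab at (347,209), the blue blade at (285,206), the knob at (292,166) and the offcut at (222,173). The motor is at (470,230), well behind. All of this matches the network estimates. Next I'll go behind the tab with closed fingers and a tilt.

```bash
cat >> h.py <<'E'
H=np.array([.043,.109,.060])
def pushpose(th,side,gap=0,e=.008,k=.6,ff=.0145):
    """TCP pose with finger flank against tab; th deg from vertical (+ = back); side=+1 finger behind tab, -1 in front"""
    t=np.radians(th); C=H+.07*np.array([np.sin(t),0,np.cos(t)]); tilt=-k*th
    a=np.radians(tilt); ax=np.array([np.sin(a),0,-np.cos(a)]); out=side*np.array([np.cos(a),0,np.sin(a)])
    return fx(C+out*(.013+ff+gap)+ax*e), down(YAW,tilt)
def M4(p,Rm): M=np.eye(4); M[:3,:3]=Rm; M[:3,3]=p; return M
E
python3 -c "
from h import *
p,r=pushpose(50,1,.02); print(tofx(p))
v=fx([.15,.11,.17]); step(v,r,5); step(p,r,4,M4(v,r))"
```

```text
[0.13375932 0.109      0.07431693]
5 x [0.0097, 0.0196, 0.0046] [-0.57, -0.21, -6.0] |d| 0.0224
4 x [0.0227, 0.0084, 0.0003] [0.0, 0.0, 0.0] |d| 0.0243
```

Emit:
arm_command:
  plan:
    - [[0.0097, 0.0196, 0.0046, -0.57, -0.2, -6, 0], [0.0097, 0.0196, 0.0046, -0.57, -0.2, -6, 0], [0.0097, 0.0196, 0.0046, -0.57, -0.2, -6, 0], [0.0097, 0.0196, 0.0046, -0.57, -0.2, -6, 0], [0.0097, 0.0196, 0.0046, -0.57, -0.2, -6, 0], [0, 0, 0, 0, 0, 0, 0]]

```text
t: 3.57
tool_pos: [0.6689, 0.1883, 0.1624]
tool_rot: [1.027, 1.574, -1.695]
contact_force: [0.3, 0.1, -5.1]
opening: -0.0002
```

```bash
python3 -c "
from h import *
p,r=pushpose(50,1,.02); print(tofx(T()[:3,3]))
step(p,r,5)"
```

```text
[0.145241   0.11798437 0.16239266]
5 x [0.0163, 0.0071, 0.0018] [0.21, 0.08, 0.33] |d| 0.0179
```

Emit:
arm_command:
  plan:
    - [[0.0163, 0.007, 0.0018, 0.2, 0.1, 0.3, 0], [0.0163, 0.007, 0.0018, 0.2, 0.1, 0.3, 0], [0.0163, 0.007, 0.0018, 0.2, 0.1, 0.3, 0], [0.0163, 0.007, 0.0018, 0.2, 0.1, 0.3, 0], [0.0163, 0.007, 0.0018, 0.2, 0.1, 0.3, 0], [0, 0, 0, 0, 0, 0, 0]]

```text
t: 4.07
tool_pos: [0.6545, 0.1879, 0.0632]
tool_rot: [1.049, 1.551, -1.689]
contact_force: [-1.3, 0.1, -0.8]
opening: 0.0001
```

```bash
python3 - <<'E'
from h import *
np.set_printoptions(precision=4,suppress=True)
print(tofx(T()[:3,3]),ctrl.get_obs()["contact_force"])
M=T()
for th,n in [(50,3),(30,5),(10,5),(-5,4)]:
    p,r=pushpose(th,1); print(th,tofx(p)); step(p,r,n,M); M=M4(p,r)
E
```

```text
[0.1311 0.1153 0.0632] [-1.2906  0.15   -0.7637]
50 [0.1164 0.109  0.0843]
3 x [-0.0036, -0.0078, 0.0021] [0.14, 0.08, 0.11] |d| 0.0088
30 [0.1017 0.109  0.1045]
5 x [-0.0024, -0.0044, -0.0] [0.0, 0.0, 2.4] |d| 0.005
10 [0.0817 0.109  0.1181]
5 x [-0.0017, -0.0045, -0.0] [-0.0, -0.0, 2.4] |d| 0.0048
-5 [0.0648 0.109  0.1232]
4 x [-0.0011, -0.0043, 0.0] [0.0, 0.0, 2.25] |d| 0.0044
```

Emit:
arm_command:
  plan:
    - [[-0.0036, -0.0078, 0.0021, 0.1, 0.1, 0.1, 0], [-0.0036, -0.0078, 0.0021, 0.1, 0.1, 0.1, 0], [-0.0036, -0.0078, 0.0021, 0.1, 0.1, 0.1, 0], [-0.0024, -0.0044, 0, 0, 0, 2.4, 0], [-0.0024, -0.0044, 0, 0, 0, 2.4, 0], [-0.0024, -0.0044, 0, 0, 0, 2.4, 0]]

```text
t: 4.57
tool_pos: [0.6319, 0.1875, 0.1061]
tool_rot: [1.142, 1.438, -1.588]
contact_force: [1.7, -0.8, -1.0]
opening: 0.0
```

```bash
cat > b.py <<'E'
from h import *
import sys
np.set_printoptions(precision=4,suppress=True)
o=ctrl.get_obs(); M=T(); print(o["t"].__round__(2),tofx(M[:3,3]),"F(fixture)",RF.T@o["contact_force"],"tilt",np.degrees(np.arctan2((RF.T@M[:3,0])[0],-M[2,0])).round(1))
side=float(sys.argv[1])
for a in sys.argv[2:]:
    th,n,gap=a.split(","); p,r=pushpose(float(th),side,float(gap)); print(th,tofx(p)); step(p,r,int(n),M); M=M4(p,r)
E
python3 b.py 1 30,3,0 10,5,0 -5,4,0
```

```text
4.57 [0.1088 0.1114 0.1061] F(fixture) [ 1.7494 -0.4844 -1.0256] tilt -21.8
30 [0.1017 0.109  0.1045]
3 x [0.0013, -0.002, 0.0008] [0.1, -0.06, 1.28] |d| 0.0026
10 [0.0817 0.109  0.1181]
5 x [-0.0017, -0.0045, -0.0] [-0.0, -0.0, 2.4] |d| 0.0048
-5 [0.0648 0.109  0.1232]
4 x [-0.0011, -0.0043, 0.0] [0.0, 0.0, 2.25] |d| 0.0044
```

Emit:
arm_command:
  plan:
    - [[0.0013, -0.003, 0.0008, 0, 0, 1.3, 0], [0.0013, -0.003, 0.0008, 0, 0, 1.3, 0], [0, -0.0045, 0.0005, 0, 0, 2.4, 0], [-0.0017, -0.0045, 0, 0, 0, 2.4, 0], [-0.0017, -0.0045, 0, 0, 0, 2.4, 0], [-0.0017, -0.0045, 0, 0, 0, 2.4, 0], [-0.0017, -0.0045, 0, 0, 0, 2.4, 0], [-0.0011, -0.0043, 0, 0, 0, 2.2, 0], [-0.0011, -0.0043, 0, 0, 0, 2.2, 0]]

```text
t: 5.32
tool_pos: [0.605, 0.1925, 0.1543]
tool_rot: [1.344, 1.133, -1.298]
contact_force: [-0.3, -0.9, 0.5]
opening: -0.0002
```

```bash
python3 b.py 1 -5,4,0 -25,5,0 -40,4,0 -50,4,0
```

```text
5.32 [0.0815 0.1122 0.1543] F(fixture) [-0.1667 -0.9234  0.4594] tilt 1.0
-5 [0.0648 0.109  0.1232]
4 x [0.0076, -0.0044, 0.0009] [0.05, -0.3, 0.51] |d| 0.0089
-25 [0.0421 0.109  0.1228]
5 x [-0.0005, -0.0045, -0.0] [-0.0, -0.0, 2.4] |d| 0.0046
-40 [0.0264 0.109  0.1175]
4 x [0.0, -0.0041, 0.0] [0.0, 0.0, 2.25] |d| 0.0041
-50 [0.0172 0.109  0.1118]
4 x [0.0003, -0.0027, -0.0] [-0.0, -0.0, 1.5] |d| 0.0027
```

```bash
cat > tab.py <<'E'
from h import *
np.set_printoptions(precision=4,suppress=True)
for cam in ["side","wrist"]:
    get_image(cam)
    for n in ["tab","hinge"]:
        for d in mark_of(cam,n)[:1]: w=tofx(world(cam,d["at"])); print(cam,n,round(d["conf"],2),w,"th",np.degrees(np.arctan2(w[0]-H[0],w[2]-H[2])).round(1))
E
python3 tab.py
```

```text
side tab 0.9 [0.0838 0.1069 0.1211] th 33.7
side hinge 0.74 [0.0496 0.1111 0.0574] th 111.7
wrist hinge 0.64 [0.0444 0.1058 0.0605] th 68.8
```

Emit:
arm_command:
  plan:
    - [[0, 0.015, 0, 0, 0, -5, 0], [0, 0.015, 0, 0, 0, -5, 0], [0, 0.015, 0, 0, 0, -5, 0], [0, 0, 0, 0, 0, -5, 0], [0, 0, 0, 0, 0, 0, 0]]

```text
t: 6.03
tool_pos: [0.6466, 0.1839, 0.1416]
tool_rot: [1.159, 1.436, -1.569]
contact_force: [0.5, 0.5, 0.7]
opening: 0.0001
```

```bash
python3 b.py 1 33,4,.012 33,2,0
```

```text
6.03 [0.1239 0.1101 0.1416] F(fixture) [0.4303 0.6081 0.7151] tilt -21.0
33 [0.1156 0.109  0.0978]
4 x [0.011, 0.0019, 0.0004] [0.14, -0.21, 0.3] |d| 0.0111
33 [0.1043 0.109  0.1019]
2 x [-0.0, -0.006, -0.0] [0.0, 0.0, 0.0] |d| 0.006
```

```bash
sed -i 's/k=.6,ff=.0145)/k=.6,ff=.0145,tilt=None)/; s/tilt=-k\*th$/tilt=-k*th if tilt is None else tilt/' h.py
cat > b.py <<'E'
from h import *
import sys
np.set_printoptions(precision=4,suppress=True)
o=ctrl.get_obs(); M=T(); print(o["t"].__round__(2),tofx(M[:3,3]),"F(fixture)",RF.T@o["contact_force"],"tilt",np.degrees(np.arctan2((RF.T@M[:3,0])[0],-M[2,0])).round(1))
side=float(sys.argv[1])
for a in sys.argv[2:]:
    th,n,gap,tilt=a.split(","); p,r=pushpose(float(th),side,float(gap),tilt=float(tilt)); print(th,tofx(p)); step(p,r,int(n),M); M=M4(p,r)
E
python3 b.py 1 33,4,.012,-20 33,2,0,-20 20,3,0,-20 5,3,0,-20
```

```text
6.03 [0.1239 0.1101 0.1416] F(fixture) [0.4303 0.6081 0.7151] tilt -21.0
33 [0.1155 0.109  0.0977]
4 x [0.011, 0.0019, 0.0004] [0.14, -0.21, 0.25] |d| 0.0112
33 [0.1042 0.109  0.1018]
2 x [-0.0, -0.006, -0.0] [0.0, 0.0, 0.0] |d| 0.006
20 [0.09   0.109  0.1089]
3 x [-0.0006, -0.0052, 0.0] [0.0, 0.0, 0.0] |d| 0.0053
5 [0.0722 0.109  0.1128]
3 x [0.0008, -0.006, -0.0] [0.0, 0.0, 0.0] |d| 0.0061
```

Emit:
arm_command:
  plan:
    - [[0.011, 0.002, 0.0004, 0, 0, 0.2, 0], [0.011, 0.002, 0.0004, 0, 0, 0.2, 0], [0.011, 0.002, 0.0004, 0, 0, 0.2, 0], [0.01, 0.002, 0.0004, 0, 0, 0.2, 0], [0, -0.005, 0, 0, 0, 0, 0], [0, -0.006, 0, 0, 0, 0, 0], [-0.0005, -0.005, 0, 0, 0, 0, 0], [-0.0005, -0.005, 0, 0, 0, 0, 0]]

```text
t: 6.7
tool_pos: [0.6157, 0.1871, 0.1002]
tool_rot: [1.168, 1.42, -1.557]
contact_force: [2.8, -0.9, 0.5]
opening: 0.0002
```

```bash
python3 b.py 1 20,3,0,-20 5,3,0,-20 -10,3,0,-10
```

```text
6.7 [0.0929 0.1085 0.1002] F(fixture) [ 2.9113 -0.4778  0.4953] tilt -19.9
20 [0.09   0.109  0.1089]
3 x [-0.0024, -0.0019, -0.0002] [0.18, -0.26, -0.04] |d| 0.003
5 [0.0722 0.109  0.1128]
3 x [0.0008, -0.006, -0.0] [0.0, 0.0, 0.0] |d| 0.0061
-10 [0.0565 0.109  0.1163]
3 x [0.0004, -0.0053, 0.0] [0.0, 0.0, 3.33] |d| 0.0054
```

Emit:
arm_command:
  plan:
    - [[-0.003, -0.003, 0, 0, 0, 0, 0], [-0.003, -0.004, 0, 0, 0, 0, 0], [-0.001, -0.005, 0, 0, 0, 0, 0], [0, -0.006, 0, 0, 0, 0, 0], [0, -0.006, 0, 0, 0, 0, 0], [0, -0.004, 0, 0, 0, 0, 0]]

```text
t: 7.2
tool_pos: [0.591, 0.1914, 0.1219]
tool_rot: [1.173, 1.417, -1.55]
contact_force: [1.1, 0.1, -1.4]
opening: -0.0001
```

```bash
python3 b.py 1 5,3,0,-10 -10,3,0,0 -25,3,0,0;  python3 tab.py
```

```text
7.2 [0.0678 0.1089 0.1219] F(fixture) [ 1.1052  0.2982 -1.3693] tilt -19.5
5 [0.0748 0.109  0.1171]
3 x [0.0009, 0.0027, -0.0] [0.17, -0.31, 3.16] |d| 0.0028
-10 [0.0583 0.109  0.1209]
3 x [-0.0006, -0.0056, 0.0] [-0.0, 0.0, 3.33] |d| 0.0056
-25 [0.0409 0.109  0.1154]
3 x [0.0018, -0.0058, -0.0] [0.0, 0.0, 0.0] |d| 0.0061
side tab 0.9 [0.0445 0.1069 0.1309] th 1.2
side hinge 0.9 [0.0447 0.1074 0.0581] th 138.4
wrist tab 0.88 [0.046  0.1072 0.1295] th 2.4
wrist hinge 0.56 [0.0437 0.1059 0.0614] th 24.9
```

Emit:
arm_command:
  plan:
    - [[0.002, -0.002, 0, 0, 0, 5, 0], [0.003, -0.002, 0, 0, 0, 5, 0], [0.004, -0.002, 0, 0, 0, 5, 0], [0.003, -0.003, 0, 0, 0, 4, 0], [0.002, -0.003, 0, 0, 0, 0, 0]]

```text
t: 7.92
tool_pos: [0.5823, 0.1925, 0.1088]
tool_rot: [1.342, 1.137, -1.305]
contact_force: [1.9, 0.1, 0.3]
opening: 0.0
```

```bash
python3 b.py 1  -10,2,0,0 -25,3,0,0 -40,3,0,0
```

```text
7.92 [0.059  0.1086 0.1088] F(fixture) [1.8752 0.4365 0.301 ] tilt 0.6
-10 [0.0583 0.109  0.1209]
2 x [-0.0061, -0.0003, -0.0003] [0.06, -0.54, -0.29] |d| 0.0061
-25 [0.0409 0.109  0.1154]
3 x [0.0018, -0.0058, -0.0] [0.0, 0.0, 0.0] |d| 0.0061
-40 [0.0255 0.109  0.1056]
3 x [0.0033, -0.0051, -0.0] [0.0, 0.0, 0.0] |d| 0.0061
```

Emit:
arm_command:
  plan:
    - [[-0.006, 0.0005, 0, 0, 0, 0, 0], [-0.006, -0.001, 0, 0, 0, 0, 0], [-0.004, -0.004, 0, 0, 0, 0, 0], [0, -0.005, 0, 0, 0, 0, 0], [0, -0.005, 0, 0, 0, 0, 0], [0, 0, 0, 0, 0, 0, 0]]

```text
t: 8.42
tool_pos: [0.5685, 0.194, 0.1268]
tool_rot: [1.341, 1.139, -1.309]
contact_force: [-0.1, -0.3, -0.3]
opening: 0.0001
```

```bash
python3 b.py 1;  python3 tab.py
```

```text
8.42 [0.0452 0.1079 0.1268] F(fixture) [-0.0648 -0.2859 -0.3385] tilt 0.3
side tab 0.62 [0.0205 0.1076 0.1293] th -18.0
side hinge 0.75 [0.0454 0.1103 0.058 ] th 129.4
wrist tab 0.69 [0.021  0.1063 0.1249] th -18.7
```

Emit:
arm_command:
  plan:
    - [[0.001, -0.006, 0, 0, 0, 0, 0], [0.002, -0.006, 0, 0, 0, 0, 0], [0.003, -0.005, 0, 0, 0, 0, 0], [0.003, -0.005, 0, 0, 0, 0, 0], [0.003, -0.004, 0, 0, 0, 0, 0], [0.002, -0.002, 0, 0, 0, 0, 0]]

```text
t: 9.22
tool_pos: [0.5402, 0.1992, 0.1129]
tool_rot: [1.343, 1.137, -1.306]
contact_force: [-0.1, -0.8, 0.9]
opening: -0.0002
```

```bash
python3 b.py 1;  python3 tab.py
```

```text
9.22 [0.0164 0.1086 0.1129] F(fixture) [-0.0143 -0.8108  0.8795] tilt 0.5
side tab 0.91 [-0.0066  0.1053  0.1123] th -43.5
side hinge 0.74 [0.0481 0.1066 0.0588] th 103.2
wrist tab 0.86 [-0.004   0.1081  0.1088] th -43.9
wrist hinge 0.55 [0.0451 0.1071 0.0632] th 33.5
```

Emit:
arm_command:
  plan:
    - [[0.002, -0.002, 0, 0, 0, 0, 0], [0.002, -0.002, 0, 0, 0, 0, 0], [0.002, -0.002, 0, 0, 0, 0, 0], [0.002, -0.001, 0, 0, 0, 0, 0]]

```text
t: 9.85
tool_pos: [0.5359, 0.2002, 0.1061]
tool_rot: [1.346, 1.134, -1.304]
contact_force: [1.5, -0.9, 8.9]
opening: 0.0002
```

```bash
python3 b.py 1
```

```text
9.85 [0.012  0.1089 0.1061] F(fixture) [ 1.5906 -0.6483  8.8659] tilt 0.8
```

Emit:
arm_command:
  plan:
    - [[0.002, -0.001, 0, 0, 0, 0, 0], [0.002, -0.001, 0, 0, 0, 0, 0]]

```text
t: 10.02
tool_pos: [0.537, 0.2006, 0.1052]
tool_rot: [1.351, 1.128, -1.297]
contact_force: [0.6, -0.8, 4.2]
opening: -0.0
```

```bash
python3 b.py 1; python3 tab.py
```

```text
10.02 [0.0131 0.1095 0.1052] F(fixture) [ 0.7311 -0.6966  4.1697] tilt 1.2
side tab 0.6 [-0.0094  0.1063  0.105 ] th -49.4
side hinge 0.68 [0.0458 0.1077 0.0609] th 73.0
wrist tab 0.67 [-0.008   0.1084  0.1026] th -50.1
wrist hinge 0.64 [0.0408 0.1071 0.0648] th -24.6
```

Emit:
arm_command:
  plan:
    - [[0.004, -0.001, 0, 0, 0, 0, 0], [0.004, -0.001, 0, 0, 0, 0, 0], [0.003, 0, 0, 0, 0, 0, 0]]

```text
t: 10.57
tool_pos: [0.5405, 0.2016, 0.099]
tool_rot: [1.359, 1.121, -1.286]
contact_force: [1.0, -0.4, 2.1]
opening: 0.0
```

```bash
python3 b.py 1; python3 -c "
from h import *
p=np.array([.441,-.306,.2]); r=down(-4.7)
# raise first
M=T(); M[2,3]+=.12; step(p+np.array([-.0,.06,.1]),r,14,M); step(p,r,3,M4(p+np.array([-.0,.06,.1]),r))"
```

```text
10.57 [0.0163 0.111  0.099 ] F(fixture) [ 1.0164 -0.2439  2.0974] tilt 1.9
14 x [-0.0063, -0.003, 0.0325] [-0.31, -0.1, -0.14] |d| 0.0333
3 x [0.0333, 0.0016, 0.0199] [0.0, 0.0, 0.0] |d| 0.0389
```

Emit:
arm_command:
  plan:
    - [[-0.02, 0.002, 0, 0, 0, 0, 0], [-0.03, 0, 0, 0, 0, 0, 0], [-0.035, 0, 0, 0, 0, 0, 0.06], [-0.0063, -0.003, 0.0325, -0.3, 0, 0, 0.06], [-0.0063, -0.003, 0.0325, -0.3, 0, 0, 0.06], [-0.0063, -0.003, 0.0325, -0.3, 0, 0, 0.06], [-0.0063, -0.003, 0.0325, -0.3, 0, 0, 0.06], [-0.0063, -0.003, 0.0325, -0.3, 0, 0, 0.06], [-0.0063, -0.003, 0.0325, -0.3, 0, 0, 0.06], [-0.0063, -0.003, 0.0325, -0.3, 0, 0, 0.06], [-0.0063, -0.003, 0.0325, -0.3, 0, 0, 0.06], [-0.0063, -0.003, 0.0325, -0.3, 0, 0, 0.06], [-0.0063, -0.003, 0.0325, -0.3, 0, 0, 0.06], [-0.0063, -0.003, 0.0325, -0.3, 0, 0, 0.06], [-0.0063, -0.003, 0.0325, -0.3, 0, 0, 0.06], [0, 0, 0, 0, 0, 0, 0.06]]

```text
t: 11.9
tool_pos: [0.4357, -0.1952, 0.2365]
tool_rot: [1.291, 1.192, -1.259]
contact_force: [-0.1, 0.8, 0.3]
opening: 0.06
```

```bash
cat > bl.py <<'E'
from h import *
import sys
np.set_printoptions(precision=4,suppress=True)
o=ctrl.get_obs(); print(o["t"],o["tool_pos"],o["contact_force"],np.degrees(np.arctan2(T()[1,1],T()[0,1])))
cam=sys.argv[1]; snap(cam,sys.argv[2]); c=calibration(cam); M=c2w(cam)
def ray(uv,z):
    d=M[:3,:3]@np.array([(uv[0]-c["cx"])/c["fx"],(uv[1]-c["cy"])/c["fy"],1]); return M[:3,3]+d*(z-M[2,3])/d[2]
z=float(sys.argv[3])
for d in mark_of(cam,"blank")[:2]: print("mark",d["conf"],world(cam,d["at"]),pix(cam,world(cam,d["at"])).round())
for d in cut_out(cam,"blank")[:2]:
    m=cv2.erode(d["mask"].astype(np.uint8),np.ones((3,3))); cs,_=cv2.findContours(m,0,2); k=max(cs,key=cv2.contourArea)[:,0]
    P=np.array([ray(p,z)[:2] for p in k])*1000; print("cut",d["conf"],k.mean(0),cv2.minAreaRect(P.astype(np.float32)))
E
python3 bl.py wrist w2 .05; python3 tab.py
```

```text
11.9 [ 0.4357 -0.1952  0.2365] [-0.1046  0.7632  0.2517] -4.780252537038943
mark 0.79 [ 0.4347 -0.3034 -0.0029] [325. 248.]
cut 0.91 [328.1837 260.6327] ((437.0508117675781, -299.342041015625), (149.57749938964844, 33.05722427368164), 85.54155731201172)
cut 0.8 [265.0508 286.0339] ((357.2945556640625, -323.6794128417969), (66.64645385742188, 23.45789337158203), 70.2206802368164)
side tab 0.72 [-0.0118  0.109   0.106 ] th -50.0
side hinge 0.96 [0.0462 0.1092 0.0598] th 94.4
wrist tab 0.3 [ 0.268  -0.1144 -0.0047] th 106.0
```

View pics/w2.png

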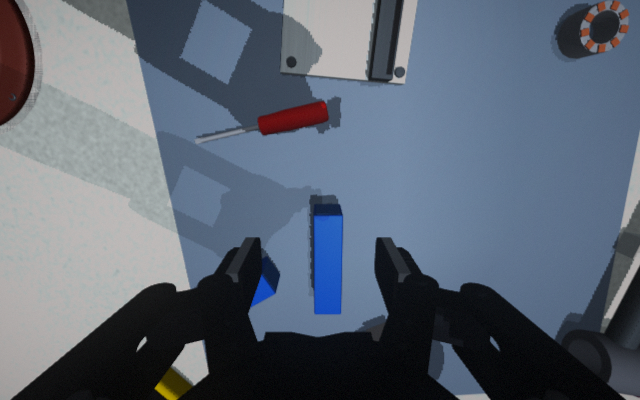

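The wrist view shows bar A at (328,258), between the open fingers. Bar B is left at (265,280), and the driver at (290,115) is clear. This is the chosen blank.

```bash
python3 -c "
from h import *
p=np.array([.437,-.305,.11]); r=down(-4.6); step(p,r,6); step(p-[0,0,.083],r,5,M4(p,r))"
```

```text
6 x [0.0207, 0.0015, 0.0195] [0.04, -0.29, 0.03] |d| 0.0284
5 x [0.0166, 0.0, 0.0] [0.0, 0.0, 0.0] |d| 0.0166
```

Emit:
arm_command:
  plan:
    - [[0.0207, 0.0012, 0.0195, 0, -0.3, 0, 0.06], [0.0207, 0.0012, 0.0195, 0, -0.3, 0, 0.06], [0.0207, 0.0012, 0.0195, 0, -0.3, 0, 0.06], [0.0207, 0.0012, 0.0195, 0, -0.3, 0, 0.06], [0.02, 0.0012, 0.0195, 0, -0.3, 0, 0.06], [0.01, 0.0012, 0.018, 0, -0.3, 0, 0.06], [0, 0, 0, 0, 0, 0, 0.06]]

```text
t: 12.93
tool_pos: [0.4408, -0.3039, 0.1207]
tool_rot: [1.254, 1.17, -1.255]
contact_force: [-0.5, -0.5, 0.4]
opening: 0.0598
```

```bash
python3 -c "
from h import *
print(ctrl.get_obs()['tool_pos']);p=np.array([.437,-.305,.027]); r=down(-4.6); step(p,r,6)"
```

```text
[ 0.44075324 -0.30392266  0.1207086 ]
6 x [0.0156, -0.0007, 0.0002] [0.16, 0.05, -0.05] |d| 0.0156
```

Emit:
arm_command:
  plan:
    - [[0.018, -0.0006, 0, 0.15, 0, 0, 0.06], [0.018, -0.0006, 0, 0.15, 0, 0, 0.06], [0.018, -0.0006, 0, 0.15, 0, 0, 0.06], [0.018, -0.0006, 0, 0.15, 0, 0, 0.06], [0.01, -0.0006, 0, 0.15, 0, 0, 0.06], [0.004, 0, 0, 0, 0, 0, 0.06], [0, 0, 0, 0, 0, 0, 0.06]]

```text
t: 13.52
tool_pos: [0.4421, -0.3006, 0.0351]
tool_rot: [1.263, 1.163, -1.259]
contact_force: [0.5, 0.5, 0.0]
opening: 0.0601
```

Emit:
arm_command:
  plan:
    - [[0.006, -0.004, 0.003, 0, 0, 0, 0.06], [0.002, -0.001, 0.001, 0, 0, 0, 0.06], [0, 0, 0, 0, 0, 0, 0.02], [0, 0, 0, 0, 0, 0, 0.02], [0, 0, 0, 0, 0, 0, 0.02], [0, 0, 0, 0, 0, 0, 0.02], [0, 0, 0, 0, 0, 0, 0.02], [0, 0, 0, 0, 0, 0, 0.02]]
  squeeze: 40

```text
t: 14.18
tool_pos: [0.4383, -0.3055, 0.0302]
tool_rot: [1.262, 1.158, -1.257]
contact_force: [0.5, 0.7, -1.0]
opening: 0.035
```

```bash
python3 -c "
from h import *
np.set_printoptions(precision=4,suppress=True)
o=ctrl.get_obs();M=T();print(o['tool_pos'],o['opening'],o['contact_force']); print(M[:3,:3])
M[2,3]+=.09
p=fx([.006,-.06,.12]); r=down(YAW); step(p,r,12,M)"
```

```text
[ 0.4383 -0.3055  0.0302] 0.034989094705363655 [ 0.5275  0.7326 -0.9573]
[[ 0.0129  0.9973 -0.0724]
 [-0.0095 -0.0723 -0.9973]
 [-0.9999  0.0135  0.0086]]
12 x [-0.0001, 0.0023, -0.0288] [0.4, 0.04, -0.07] |d| 0.0288
```

Emit:
arm_command:
  plan:
    - [[-0.02, 0, 0, 0, 0, 0, 0.02], [-0.03, 0, 0, 0, 0, 0, 0.02], [-0.03, 0, 0, 0, 0, 0, 0.02], [-0.01, 0.0023, -0.025, 0.4, 0, 0, 0.02], [0, 0.0023, -0.0288, 0.4, 0, 0, 0.02], [0, 0.0023, -0.0288, 0.4, 0, 0, 0.02], [0, 0.0023, -0.0288, 0.4, 0, 0, 0.02], [0, 0.0023, -0.0288, 0.4, 0, 0, 0.02], [0, 0.0023, -0.0288, 0.4, 0, 0, 0.02], [0, 0.0023, -0.0288, 0.4, 0, 0, 0.02], [0, 0.0023, -0.0288, 0.4, 0, 0, 0.02], [0, 0.0023, -0.025, 0.4, 0, 0, 0.02], [0, 0, 0, 0, 0, 0, 0.02]]

```text
t: 15.27
tool_pos: [0.4811, -0.0449, 0.1186]
tool_rot: [1.317, 1.13, -1.311]
contact_force: [-0.5, -0.0, -3.5]
opening: 0.0355
```

```bash
python3 -c "
from h import *
np.set_printoptions(precision=4,suppress=True)
o=ctrl.get_obs();M=T();print(tofx(o['tool_pos']),o['opening'],o['contact_force']); print(RF.T@M[:3,:3])
r=down(YAW); p=fx([.003,-.035,.08]); step(p,r,6); step(fx([.003,-.035,.046]),r,3,M4(p,r))
from h import *
snap('wrist','w3')
for n in ['fence','fixture','hinge','tab','blade','blank']:
    for d in mark_of('wrist',n)[:1]: w=tofx(world('wrist',d['at'])); print(n,round(d['conf'],2),w)
"
```

```text
[-0.0038 -0.1417  0.1186] 0.03548472629651292 [-0.5473 -0.     -3.4709]
[[ 0.0074  0.9999  0.0119]
 [-0.0021  0.0119 -0.9999]
 [-1.      0.0074  0.0022]]
6 x [0.0064, 0.0012, -0.0178] [0.11, 0.02, -0.07] |d| 0.0189
3 x [0.0113, 0.0, 0.0] [0.0, 0.0, 0.0] |d| 0.0113
fence 0.6 [ 0.0285 -0.0003  0.0146]
blank 0.93 [-0.0057 -0.1487  0.0872]
```

Emit:
arm_command:
  plan:
    - [[0.0064, 0.0012, -0.0178, 0.1, 0, 0, 0.02], [0.0064, 0.0012, -0.0178, 0.1, 0, 0, 0.02], [0.0064, 0.0012, -0.0178, 0.1, 0, 0, 0.02], [0.0064, 0.0012, -0.0178, 0.1, 0, 0, 0.02], [0.0064, 0.0012, -0.0178, 0.1, 0, 0, 0.02], [0.0064, 0.0012, -0.0178, 0.1, 0, 0, 0.02], [0, 0, 0, 0, 0, 0, 0.02]]

```text
t: 16.2
tool_pos: [0.5082, 0.0506, 0.0801]
tool_rot: [1.339, 1.106, -1.333]
contact_force: [-0.2, -0.2, -3.3]
opening: 0.0355
```

```bash
cat > s.py <<'E'
from h import *
import sys
np.set_printoptions(precision=4,suppress=True)
o=ctrl.get_obs();M=T();Rt=RF.T@M[:3,:3];print(round(o["t"],2),tofx(o['tool_pos']),round(o['opening'],4),"F",RF.T@o['contact_force'],"Tq",RF.T@o['wrist_torque'],"yaw",np.degrees(np.arctan2(Rt[1,1],Rt[0,1])).round(2),"tilt",np.degrees(np.arctan2(Rt[0,0],-Rt[2,0])).round(2))
for a in sys.argv[1:]:
    x,y,z,n=map(float,a.split(",")); p=fx([x,y,z]); step(p,down(YAW),int(n),M); M=M4(p,down(YAW))
E
python3 s.py .003,-.035,.046,3; python3 - <<'E'
from h import *
im=snap('wrist','w4'); ims=snap('side','s4')
a=im[:,:,::-1]; b=cv2.resize(ims[200:330,240:440,::-1],(640,416),interpolation=cv2.INTER_CUBIC)
cv2.imwrite('pics/v5.png',cv2.resize(np.vstack([a[60:340],b[:300]]),None,fx=1,fy=1))
E
```

```text
16.2 [ 0.008  -0.0432  0.0801] 0.0355 F [-0.1886 -0.2596 -3.2833] Tq [ 0.0393  0.0431 -0.0441] yaw -1.14 tilt 0.7
3 x [0.0114, -0.0018, -0.0028] [-0.38, 0.11, -0.24] |d| 0.0118
```

View pics/v5.png

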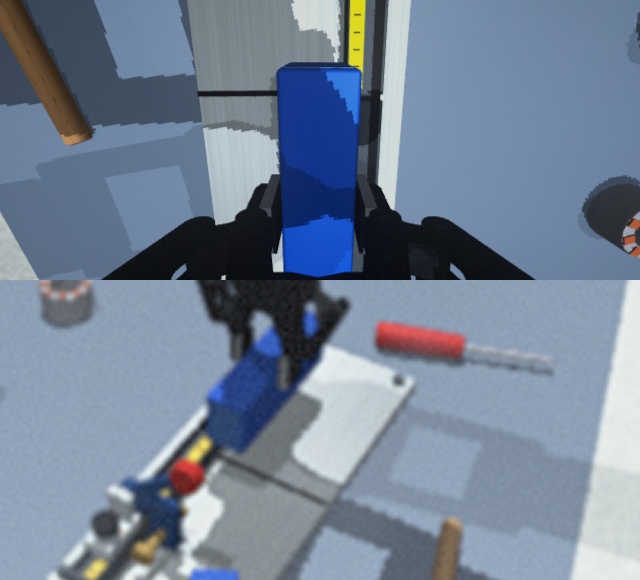

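The wrist view (upper half) shows the blank held parallel to the fence, spanning the kerf line at v≈93. The side view (lower half) shows the stop down with its red tab at (187,476), ahead of the blank's end. Next I'll lower the blank onto the plate.

Emit:
arm_command:
  plan:
    - [[0.011, -0.0015, 0, -0.4, 0, -0.2, 0.02], [0.011, -0.001, 0, -0.4, 0, -0.2, 0.02], [0.006, -0.001, 0, -0.4, 0, -0.2, 0.02], [0.003, 0, 0, 0, 0, 0, 0.02], [0, 0, 0, 0, 0, 0, 0.02]]

```text
t: 16.72
tool_pos: [0.505, 0.0452, 0.0481]
tool_rot: [1.32, 1.122, -1.329]
contact_force: [-0.6, -0.7, -3.7]
opening: 0.0352
```

```bash
python3 s.py
```

```text
16.72 [ 0.0057 -0.049   0.0481] 0.0352 F [-0.4676 -0.7703 -3.724 ] Tq [ 0.032  -0.0085 -0.0395] yaw -0.16 tilt 0.14
```

Emit:
arm_command:
  plan:
    - [[0.003, 0, 0, 0, 0, 0, 0.02], [0.002, 0, 0, 0, 0, 0, 0.02], [0.0015, 0, 0, 0, 0, 0, 0.02], [0, 0, 0, 0, 0, 0, 0.02]]

```text
t: 17.05
tool_pos: [0.5056, 0.0444, 0.0424]
tool_rot: [1.321, 1.121, -1.329]
contact_force: [-0.1, 0.3, -3.5]
opening: 0.0349
```

```bash
python3 s.py
```

```text
17.05 [ 0.0065 -0.0497  0.0424] 0.0349 F [-0.1528  0.2307 -3.4769] Tq [ 0.0716 -0.0497  0.0505] yaw -0.21 tilt 0.16
```

Emit:
arm_command:
  plan:
    - [[0.002, 0, 0, 0, 0, 0, 0.02], [0.0015, 0, 0, 0, 0, 0, 0.02], [0, 0, 0, 0, 0, 0, 0.02]]

```text
t: 17.3
tool_pos: [0.5068, 0.0444, 0.0424]
tool_rot: [1.321, 1.121, -1.329]
contact_force: [-0.2, 0.7, -3.3]
opening: 0.0351
```

```bash
python3 s.py
```

```text
17.3 [ 0.0076 -0.0495  0.0424] 0.0351 F [-0.3179  0.615  -3.2668] Tq [ 0.0638 -0.0162 -0.0087] yaw -0.19 tilt 0.17
```

Emit:
arm_command:
  plan:
    - [[0.003, 0, 0, 0, 0, 0, 0.02], [0.003, 0, 0, 0, 0, 0, 0.02]]

```text
t: 17.47
tool_pos: [0.5078, 0.0444, 0.0419]
tool_rot: [1.319, 1.122, -1.331]
contact_force: [-15.7, -0.1, 25.6]
opening: 0.0354
```

```bash
python3 s.py
```

```text
17.47 [ 0.0086 -0.0494  0.0419] 0.0354 F [-15.4802  -2.5084  25.5737] Tq [-0.411   2.8351 -0.1356] yaw -0.18 tilt 0.04
```

Emit:
arm_command:
  plan:
    - [[-0.0015, -0.002, 0, 0, 0, 0, 0.02], [0, 0, 0, 0, 0, 0, 0.02]]

```text
t: 17.63
tool_pos: [0.5069, 0.0448, 0.0447]
tool_rot: [1.32, 1.12, -1.329]
contact_force: [-0.3, 0.1, -2.8]
opening: 0.0351
```

```bash
python3 s.py
```

```text
17.63 [ 0.0077 -0.0491  0.0447] 0.0351 F [-0.3414  0.0171 -2.7577] Tq [-0.0153 -0.0116  0.0237] yaw -0.17 tilt 0.19
```

Emit:
arm_command:
  plan:
    - [[0.0025, 0, 0, 0, 0, 0, 0.02], [0, 0, 0, 0, 0, 0, 0.02], [0, 0, 0, 0, 0, 0, 0.046], [0, 0, 0, 0, 0, 0, 0.046], [0, 0, 0, 0, 0, 0, 0.046]]

```text
t: 18.05
tool_pos: [0.5081, 0.0447, 0.0416]
tool_rot: [1.322, 1.118, -1.326]
contact_force: [-0.5, -0.2, -0.4]
opening: 0.0457
```

```bash
python3 s.py
```

```text
18.05 [ 0.0089 -0.049   0.0416] 0.0457 F [-0.4778 -0.3272 -0.4277] Tq [-0.0306 -0.0281  0.059 ] yaw -0.16 tilt 0.39
```

Emit:
arm_command:
  plan:
    - [[-0.001, 0.003, 0, 0, 0, 0, 0.046], [0, 0.003, 0, 0, 0, 0, 0.046], [0, 0.0025, 0, 0, 0, 0, 0.046]]

```text
t: 18.3
tool_pos: [0.5132, 0.044, 0.0423]
tool_rot: [1.317, 1.127, -1.335]
contact_force: [-14.5, 1.4, 10.0]
opening: 0.0462
```

```bash
python3 s.py
```

```text
18.3 [ 0.014  -0.0489  0.0423] 0.0462 F [-14.5552  -0.8636  10.025 ] Tq [-0.1076  2.5324 -0.1055] yaw -0.19 tilt -0.28
```

Emit:
arm_command:
  plan:
    - [[0, -0.003, 0, 0, 0, 0, 0.046], [-0.003, -0.003, 0, 0, 0, 0, 0.046], [-0.025, 0, 0, 0, 0, 0, 0.046], [-0.03, 0, 0, 0, 0, 0, 0.046], [0, 0, 0.03, 0, 0, 0, 0], [0, 0, 0.035, 0, 0, 0, 0], [0, 0, 0.035, 0, 0, 0, 0], [0, 0, 0, 0, 0, 0, 0]]
  squeeze: 30

```text
t: 18.97
tool_pos: [0.4936, -0.056, 0.1065]
tool_rot: [1.314, 1.123, -1.326]
contact_force: [-0.7, 0.2, -0.0]
opening: 0.0006
```

```bash
python3 s.py .008,-.15,.025,6; python3 -c "
from h import *
snap('wrist','w6'); 
for d in cut_out('wrist','blank')[:1]: print(d['conf'])
for d in mark_of('wrist','blank')[:1]: print(d['conf'],tofx(world('wrist',d['at'])))
"
```

```text
18.97 [ 0.0103 -0.1507  0.1065] 0.0006 F [-0.7645  0.1311 -0.0091] Tq [ 0.0033  0.0061 -0.0398] yaw 0.19 tilt 0.14
6 x [0.0136, -0.0004, -0.0002] [0.03, 0.11, -0.02] |d| 0.0136
0.71
0.77 [ 0.00341567 -0.05140599  0.01560719]
```

View pics/w6.png

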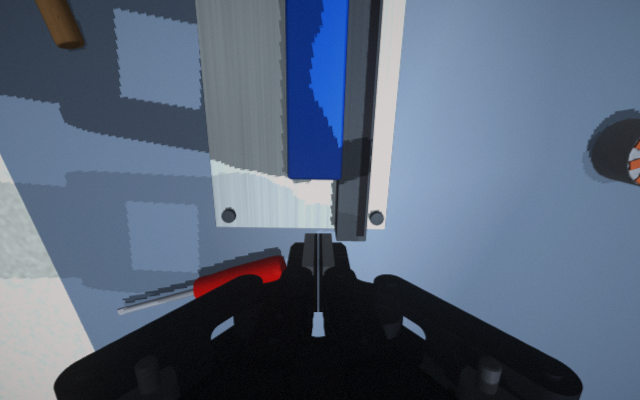

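The wrist view shows the blank lying flush along the fence, with its near end at (315,178). The closed fingers are at (318,240), just outside that end, and the driver's handle end at (283,263) is clear. Next I'll descend and push the end.

Emit:
arm_command:
  plan:
    - [[0.0136, -0.0003, 0, 0, 0, 0, 0], [0.0136, -0.0003, 0, 0, 0, 0, 0], [0.0136, -0.0003, 0, 0, 0, 0, 0], [0.0136, -0.0003, 0, 0, 0, 0, 0], [0.0136, 0, 0, 0, 0, 0, 0], [0.009, 0, 0, 0, 0, 0, 0], [0, 0, 0, 0, 0, 0, 0]]

```text
t: 19.7
tool_pos: [0.4946, -0.044, 0.0259]
tool_rot: [1.308, 1.132, -1.312]
contact_force: [-0.2, 0.8, -1.1]
opening: 0.0004
```

```bash
python3 s.py .008,-.12,.028,6
```

```text
19.7 [ 0.0094 -0.1387  0.0259] 0.0004 F [-0.2898  0.729  -1.1275] Tq [-0.0493  0.0065  0.013 ] yaw 0.99 tilt 0.22
6 x [-0.0004, -0.0002, -0.0031] [0.16, 0.06, -0.04] |d| 0.0032
```

Emit:
arm_command:
  plan:
    - [[-0.0004, 0, -0.004, 0.5, 0, 0, 0], [-0.0004, 0, -0.005, 0.5, 0, 0, 0], [0, 0, -0.005, 0, 0, 0, 0], [0, 0, -0.005, 0, 0, 0, 0], [0, 0, -0.005, 0, 0, 0, 0], [0, 0, -0.005, 0, 0, 0, 0], [0, 0, -0.005, 0, 0, 0, 0], [0, 0, -0.004, 0, 0, 0, 0]]

```text
t: 20.37
tool_pos: [0.5019, -0.0021, 0.0286]
tool_rot: [1.319, 1.121, -1.324]
contact_force: [-0.2, -1.6, -0.9]
opening: -0.0002
```

```bash
python3 s.py
```

```text
20.37 [ 0.0101 -0.0962  0.0286] -0.0002 F [ 0.0446 -1.5638 -0.9285] Tq [-0.2394  0.0365  0.0142] yaw 0.02 tilt 0.33
```

Emit:
arm_command:
  plan:
    - [[0, 0, -0.004, 0, 0, 0, 0], [0, 0, -0.003, 0, 0, 0, 0], [0, 0, -0.002, 0, 0, 0, 0], [0, 0, -0.002, 0, 0, 0, 0]]

```text
t: 20.7
tool_pos: [0.5041, 0.0105, 0.0288]
tool_rot: [1.319, 1.121, -1.323]
contact_force: [-0.5, -1.3, -0.2]
opening: 0.0001
```

```bash
python3 s.py
```

```text
20.7 [ 0.0103 -0.0834  0.0288] 0.0001 F [-0.2371 -1.3845 -0.2304] Tq [-0.2317  0.0032  0.0475] yaw 0.07 tilt 0.37
```

Emit:
arm_command:
  plan:
    - [[0, 0, -0.0015, 0, 0, 0, 0], [0, 0, -0.0015, 0, 0, 0, 0], [0, 0, -0.0015, 0, 0, 0, 0], [0, 0, -0.0015, 0, 0, 0, 0]]

```text
t: 21.03
tool_pos: [0.5052, 0.0167, 0.0288]
tool_rot: [1.319, 1.12, -1.323]
contact_force: [0.2, -0.9, -0.8]
opening: 0.0001
```

```bash
python3 s.py
```

```text
21.03 [ 0.0104 -0.0771  0.0288] 0.0001 F [ 0.353  -0.8306 -0.8321] Tq [-0.224   0.0242  0.0586] yaw 0.05 tilt 0.36
```

Emit:
arm_command:
  plan:
    - [[0, 0, -0.0015, 0, 0, 0, 0], [0, 0, -0.0015, 0, 0, 0, 0], [0, 0, -0.0015, 0, 0, 0, 0], [0, 0, -0.0015, 0, 0, 0, 0], [0, 0, -0.0015, 0, 0, 0, 0]]

```text
t: 21.45
tool_pos: [0.5065, 0.0245, 0.0287]
tool_rot: [1.319, 1.12, -1.324]
contact_force: [-0.2, -2.2, -1.3]
opening: -0.0001
```

```bash
python3 s.py
```

```text
21.45 [ 0.0104 -0.0692  0.0287] -0.0001 F [ 0.1048 -2.2373 -1.3342] Tq [-0.2221  0.013  -0.0297] yaw 0.01 tilt 0.37
```

Emit:
arm_command:
  plan:
    - [[0, 0, -0.0015, 0, 0, 0, 0], [0, 0, -0.0015, 0, 0, 0, 0], [0, 0, -0.0015, 0, 0, 0, 0]]

```text
t: 21.7
tool_pos: [0.5068, 0.0259, 0.0288]
tool_rot: [1.31, 1.115, -1.327]
contact_force: [-2.5, -9.5, 0.6]
opening: 0.0001
```

```bash
python3 s.py
```

```text
21.7 [ 0.0105 -0.0677  0.0288] 0.0001 F [-1.0267 -9.735   0.6331] Tq [-1.3369  0.1444 -0.0759] yaw 0.15 tilt 0.34
```

Emit:
arm_command:
  plan:
    - [[0, 0, -0.0013, 0, 0, 0, 0], [0, 0, -0.0013, 0, 0, 0, 0], [0, 0, -0.0013, 0, 0, 0, 0], [0, 0, -0.0013, 0, 0, 0, 0]]

```text
t: 22.03
tool_pos: [0.5067, 0.0255, 0.029]
tool_rot: [1.297, 1.108, -1.334]
contact_force: [-1.8, -7.3, 0.9]
opening: 0.0003
```

```bash
python3 s.py; python3 - <<'E'
from h import *
im=snap('wrist','w7')
cv2.imwrite('pics/v7.png',cv2.resize(im[0:200,180:480,::-1],None,fx=2.6,fy=2.6,interpolation=cv2.INTER_CUBIC))
E
```

```text
22.03 [ 0.0105 -0.0682  0.029 ] 0.0003 F [-0.5965 -7.4618  0.8942] Tq [-1.1167  0.0882  0.0029] yaw 0.25 tilt 0.25
```

View pics/v7.png

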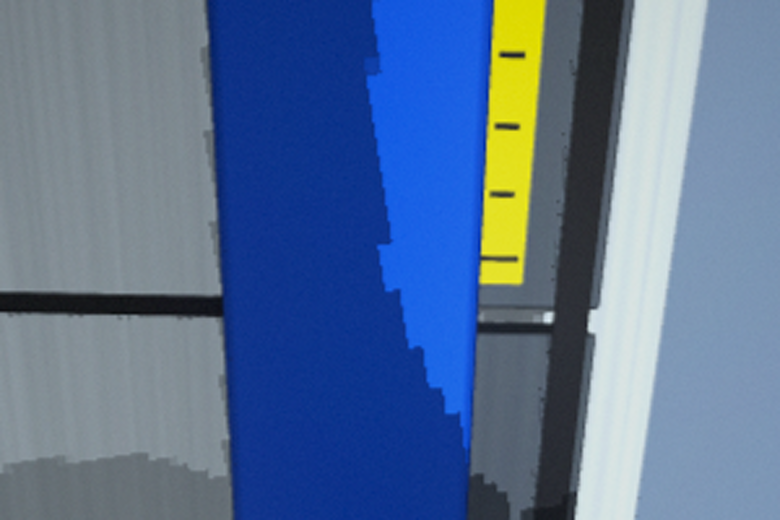

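Emit:
arm_command:
  plan:
    - [[0, 0, 0.004, 0, 0, 0, 0], [-0.01, 0, 0.006, 0, 0, 0, 0], [-0.03, 0, 0, 0, 0, 0, 0], [-0.03, 0, 0, 0, 0, 0, 0], [-0.01, 0, 0, 0, 0, 0, 0], [0, 0, 0, 0, 0, 0, 0]]

```text
t: 22.58
tool_pos: [0.5046, 0.0184, 0.1134]
tool_rot: [1.3, 1.112, -1.334]
contact_force: [0.3, 1.0, 0.5]
opening: 0.0003
```

```bash
python3 s.py -.04,.008,.11,6 -.04,.008,.03,6; python3 -c "
from h import *
print((RF.T@T()[:3,:3]).round(3))"
```

```text
22.58 [ 0.0095 -0.0755  0.1134] 0.0003 F [0.1155 0.9959 0.4713] Tq [ 0.017  -0.0196 -0.0208] yaw 0.21 tilt 0.15
6 x [0.0003, -0.0082, -0.0139] [0.03, 0.26, -0.02] |d| 0.0162
6 x [0.0133, 0.0, 0.0] [0.0, 0.0, 0.0] |d| 0.0133
[[ 0.003  1.     0.004]
 [-0.028  0.004 -1.   ]
 [-1.     0.003  0.028]]
```

Emit:
arm_command:
  plan:
    - [[0, -0.0085, -0.0139, 0, 0.25, 0, 0], [0, -0.0085, -0.0139, 0, 0.25, 0, 0], [0, -0.0085, -0.0139, 0, 0.25, 0, 0], [0, -0.0085, -0.0139, 0, 0.25, 0, 0], [0, -0.0085, -0.0139, 0, 0.25, 0, 0], [0, -0.0085, -0.0139, 0, 0.25, 0, 0], [0, 0, 0, 0, 0, 0, 0]]

```text
t: 23.17
tool_pos: [0.4652, 0.1117, 0.1084]
tool_rot: [1.327, 1.13, -1.32]
contact_force: [0.7, -1.2, 0.8]
opening: 0.0001
```

```bash
python3 s.py -.04,.010,.03,6
```

```text
23.17 [-0.044   0.0104  0.1084] 0.0001 F [ 0.9176 -1.0382  0.793 ] Tq [-0.0276 -0.0958  0.0487] yaw 0.02 tilt 0.16
6 x [0.0131, 0.0006, 0.0001] [0.0, -0.02, -0.03] |d| 0.0131
```

Descend in front of the blank, then press it towards the fence.

Emit:
arm_command:
  plan:
    - [[0.013, 0, 0, 0, 0, 0, 0], [0.013, 0, 0, 0, 0, 0, 0], [0.013, 0, 0, 0, 0, 0, 0], [0.013, 0, 0, 0, 0, 0, 0], [0.013, 0, 0, 0, 0, 0, 0], [0.008, 0, 0, 0, 0, 0, 0], [0, 0.005, 0, 0, 0, 0, 0], [0, 0.004, 0, 0, 0, 0, 0]]

```text
t: 23.83
tool_pos: [0.4726, 0.1088, 0.0271]
tool_rot: [1.323, 1.134, -1.322]
contact_force: [0.5, 0.9, 0.5]
opening: 0.0002
```

```bash
python3 s.py
```

```text
23.83 [-0.0362  0.0087  0.0271] 0.0002 F [0.3478 0.9724 0.5051] Tq [ 0.04   -0.0153  0.0241] yaw 0.16 tilt -0.04
```

Emit:
arm_command:
  plan:
    - [[0, 0.005, 0, 0, 0, 0, 0], [0, 0.003, 0, 0, 0, 0, 0], [0, 0.002, 0, 0, 0, 0, 0], [0, 0.002, 0, 0, 0, 0, 0], [0, 0.0018, 0, 0, 0, 0, 0], [0, 0.0018, 0, 0, 0, 0, 0]]

```text
t: 24.33
tool_pos: [0.4862, 0.1067, 0.0291]
tool_rot: [1.317, 1.145, -1.333]
contact_force: [-9.3, 1.1, 6.5]
opening: -0.0001
```

```bash
python3 s.py
```

```text
24.33 [-0.0224  0.0088  0.0291] -0.0001 F [-9.3054 -0.3916  6.4827] Tq [-0.1618  1.2106  0.0019] yaw 0.1 tilt -0.89
```

Emit:
arm_command:
  plan:
    - [[0, -0.005, 0, 0, 0, 0.5, 0], [0, -0.01, 0, 0, 0, 0.5, 0], [-0.025, 0, 0, 0, 0, 0, 0], [-0.03, 0, 0, 0, 0, 0, 0], [-0.02, 0, 0, 0, 0, 0, 0], [-0.005, 0.007, 0.015, 0, 0, 0, 0], [0, 0.007, 0.016, 0, 0, 0, 0], [0, 0.007, 0.016, 0, 0, 0, 0], [0, 0.007, 0.016, 0, 0, 0, 0], [0, 0.007, 0.016, 0, 0, 0, 0], [0, 0.007, 0.014, 0, 0, 0, 0], [0, 0, 0, 0, 0, 0, 0]]

```text
t: 25.33
tool_pos: [0.5029, 0.0077, 0.1212]
tool_rot: [1.33, 1.115, -1.299]
contact_force: [-0.2, 0.4, -0.1]
opening: 0.0002
```

```bash
python3 s.py .010,-.085,.028,6
```

```text
25.33 [ 0.0096 -0.0864  0.1212] 0.0002 F [-0.2206  0.3369 -0.1023] Tq [ 0.0001 -0.0302 -0.021 ] yaw 0.41 tilt 1.47
6 x [0.0155, -0.0002, -0.0002] [0.07, -0.01, -0.25] |d| 0.0155
```

Emit:
arm_command:
  plan:
    - [[0.0155, 0, 0, 0, 0, -0.25, 0], [0.0155, 0, 0, 0, 0, -0.25, 0], [0.0155, 0, 0, 0, 0, -0.25, 0], [0.0155, 0, 0, 0, 0, -0.25, 0], [0.0155, 0, 0, 0, 0, -0.25, 0], [0.012, 0, 0, 0, 0, -0.25, 0], [0, 0, -0.003, 0, 0, 0, 0], [0, 0, -0.004, 0, 0, 0, 0]]

```text
t: 26.0
tool_pos: [0.5096, 0.0162, 0.0337]
tool_rot: [1.328, 1.125, -1.309]
contact_force: [0.1, -0.4, -0.4]
opening: 0.0
```

```bash
python3 s.py
```

```text
26.0 [ 0.0148 -0.077   0.0337] 0.0 F [ 0.158  -0.35   -0.4428] Tq [-0.0603  0.005  -0.0614] yaw 0.29 tilt 0.76
```

Emit:
arm_command:
  plan:
    - [[0.002, -0.005, 0, 0.1, 0, -0.3, 0], [0.001, 0, -0.003, 0.1, 0, -0.3, 0], [0, 0, -0.0025, 0, 0, 0, 0], [0, 0, -0.0016, 0, 0, 0, 0], [0, 0, -0.0016, 0, 0, 0, 0]]

```text
t: 26.42
tool_pos: [0.5074, 0.0264, 0.0337]
tool_rot: [1.324, 1.127, -1.316]
contact_force: [-1.1, -12.2, -0.7]
opening: -0.0004
```

```bash
python3 s.py
```

```text
26.42 [ 0.0111 -0.0672  0.0337] -0.0004 F [  0.8532 -12.1859  -0.6541] Tq [-1.8656  0.0129 -0.0416] yaw 0.22 tilt 0.41
```

Emit:
arm_command:
  plan:
    - [[0, 0, -0.001, 0, 0.1, 0, 0], [0, 0, -0.0011, 0, 0.1, 0, 0], [0, 0, -0.0011, 0, 0.1, 0, 0], [0, 0, -0.0011, 0, 0.1, 0, 0], [0, 0, -0.0011, 0, 0.1, 0, 0], [0, 0, -0.0011, 0, 0.1, 0, 0]]

```text
t: 26.92
tool_pos: [0.5074, 0.0261, 0.0341]
tool_rot: [1.317, 1.124, -1.318]
contact_force: [-1.5, -5.0, -1.3]
opening: -0.0001
```

```bash
python3 s.py
```

```text
26.92 [ 0.0111 -0.0675  0.0341] -0.0001 F [-0.7154 -5.1611 -1.2735] Tq [-0.8422 -0.007  -0.0655] yaw 0.37 tilt 0.4
```

Emit:
arm_command:
  plan:
    - [[0, 0, -0.0014, 0, 0.1, 0, 0], [0, 0, -0.0014, 0, 0.1, 0, 0], [0, 0, -0.0014, 0, 0.1, 0, 0], [0, 0, -0.0014, 0, 0.1, 0, 0], [0, 0, -0.0014, 0, 0.1, 0, 0], [0, 0, -0.0014, 0, 0.1, 0, 0], [0, 0, -0.0014, 0, 0.1, 0, 0], [0, 0, -0.0014, 0, 0.1, 0, 0], [0, 0, -0.0014, 0, 0.1, 0, 0]]

```text
t: 27.67
tool_pos: [0.5074, 0.0259, 0.0344]
tool_rot: [1.303, 1.117, -1.325]
contact_force: [-0.9, -6.5, -0.7]
opening: 0.0001
```

```bash
python3 s.py; python3 tab.py; python3 -c "
from h import *
snap('side','s9');snap('top','t9')
for cam in ['side','top','wrist']:
  for d in mark_of(cam,'blank')[:1]: print(cam,d['conf'],tofx(world(cam,d['at'])))
a=cv2.imread('pics/s9.png')[190:330,230:430]; cv2.imwrite('pics/v9.png',cv2.resize(a,None,fx=4,fy=4,interpolation=cv2.INTER_CUBIC))"
```

```text
27.67 [ 0.0111 -0.0677  0.0344] 0.0001 F [ 0.0926 -6.5424 -0.7316] Tq [-0.9603  0.0596 -0.0107] yaw 0.52 tilt 0.31
side tab 0.83 [-0.0086  0.1091  0.1074] th -47.5
side hinge 0.7 [0.0465 0.1083 0.0607] th 78.0
side 0.89 [0.01421956 0.01701878 0.00851843]
top 0.89 [-0.13786197 -0.47627435 -0.00172748]
wrist 0.78 [0.0046984 0.0122692 0.0109498]
```

View pics/v9.png

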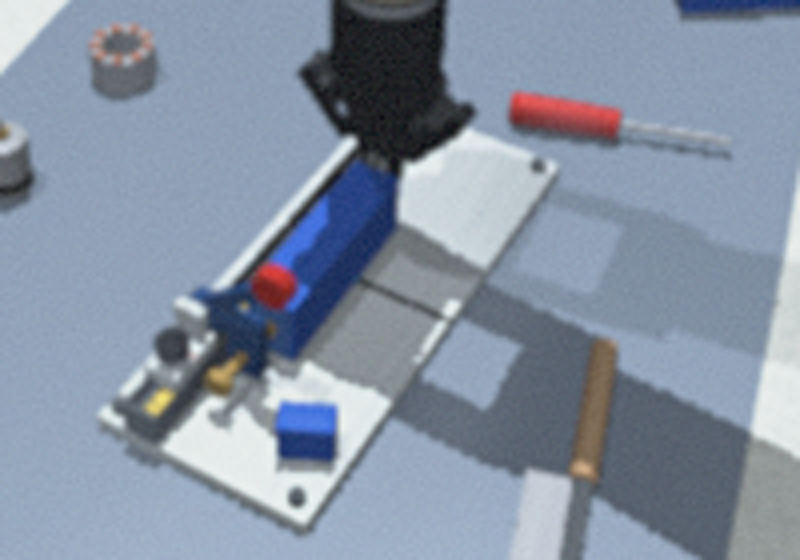

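The side view shows the stop down (tab at (272,285)) and the blank flush along the fence with its end at the stop. The offcut at (307,430), driver and saw are undisturbed. The hold is done, so I'll retreat and flip the stop up.

Emit:
arm_command:
  plan:
    - [[0, 0, 0.005, 0, 0, 0, 0], [-0.005, 0, 0.008, 0, 0.5, 0, 0], [-0.03, 0, 0, 0, 0.5, 0, 0], [-0.035, 0, 0, 0, 0.5, 0, 0], [-0.035, 0, 0, 0, 0, 0, 0], [-0.03, 0, 0, 0, 0, 0, 0], [0, 0, 0, 0, 0, 0, 0]]

```text
t: 28.8
tool_pos: [0.5033, 0.0127, 0.1746]
tool_rot: [1.326, 1.14, -1.312]
contact_force: [0.6, -0.3, 1.0]
opening: 0.0
```

```bash
sed -i 's/^H=.*/H=np.array([.0445,.108,.060])/' h.py; python3 s.py; python3 -c "
from h import *
v=fx([-.075,.108,.17]); r=down(YAW,25); step(v,r,8); p,r=pushpose(-50,-1,.02,tilt=25); print(tofx(p)); step(p,r,5,M4(v,r))"
```

```text
28.8 [ 0.0091 -0.0814  0.1746] 0.0 F [ 0.6455 -0.1715  0.9938] Tq [-0.0276 -0.0706  0.0019] yaw 0.47 tilt 0.09
8 x [-0.0013, -0.0104, -0.0237] [0.04, -0.08, 3.11] |d| 0.0259
[-0.04879178  0.108       0.0776703 ]
5 x [0.019, -0.0031, -0.0] [0.0, 0.0, 0.0] |d| 0.0192
```

Emit:
arm_command:
  plan:
    - [[-0.0013, -0.0104, -0.0237, 0, 0, 3.1, 0], [-0.0013, -0.0104, -0.0237, 0, 0, 3.1, 0], [-0.0013, -0.0104, -0.0237, 0, 0, 3.1, 0], [-0.0013, -0.0104, -0.0237, 0, 0, 3.1, 0], [-0.0013, -0.0104, -0.0237, 0, 0, 3.1, 0], [-0.0013, -0.0104, -0.0237, 0, 0, 3.1, 0], [-0.0013, -0.0104, -0.0237, 0, 0, 3.1, 0], [-0.0013, -0.0104, -0.0237, 0, 0, 3.1, 0], [0, 0, 0, 0, 0, 0, 0]]

```text
t: 29.55
tool_pos: [0.4538, 0.2197, 0.1792]
tool_rot: [1.498, 0.763, -0.962]
contact_force: [-0.1, -0.0, -0.3]
opening: 0.0005
```

```bash
python3 b.py -1 -50,5,.02,25 -50,3,.0,25; python3 -c "
from h import *
get_image('side')
for n in ['tab','hinge','blank']:
  for d in mark_of('side',n)[:1]: print(n,d['conf'],tofx(world('side',d['at'])).round(4))"
```

```text
29.55 [-0.0721  0.1153  0.1792] F(fixture) [-0.0831 -0.0522 -0.2524] tilt 27.2
-50 [-0.0488  0.108   0.0777]
5 x [0.0203, -0.0048, 0.0017] [-0.09, -0.25, -0.43] |d| 0.0209
-50 [-0.0307  0.108   0.0861]
3 x [0.0, 0.0067, 0.0] [0.0, 0.0, 0.0] |d| 0.0067
tab 0.94 [-0.0127  0.1092  0.1064]
hinge 0.88 [0.0437 0.1095 0.0588]
blank 0.89 [0.0128 0.0156 0.0107]
```

Emit:
arm_command:
  plan:
    - [[0.0203, -0.0048, 0.0017, 0, -0.2, -0.4, 0], [0.0203, -0.0048, 0.0017, 0, -0.2, -0.4, 0], [0.0203, -0.0048, 0.0017, 0, -0.2, -0.4, 0], [0.0203, -0.0048, 0.0017, 0, -0.2, -0.4, 0], [0.0155, -0.004, 0.0005, 0, 0, 0, 0], [0, 0, 0, 0, 0, 0, 0]]

```text
t: 30.25
tool_pos: [0.4883, 0.1982, 0.0878]
tool_rot: [1.501, 0.755, -1.004]
contact_force: [-0.8, -1.4, -0.8]
opening: -0.0001
```

```bash
python3 b.py -1 -50,3,.0,25 -35,3,0,25 -20,3,0,25 -5,3,0,25
```

```text
30.25 [-0.0347  0.0995  0.0878] F(fixture) [-0.5896 -1.5116 -0.8361] tilt 26.0
-50 [-0.0307  0.108   0.0861]
3 x [0.0011, 0.0009, -0.0028] [-0.61, -0.03, -0.33] |d| 0.0032
-35 [-0.0172  0.108   0.0985]
3 x [-0.0018, 0.0058, 0.0] [0.0, 0.0, 0.0] |d| 0.0061
-20 [-0.001   0.108   0.1069]
3 x [-0.0003, 0.0061, -0.0] [0.0, 0.0, 0.0] |d| 0.0061
-5 [0.0169 0.108  0.1109]
3 x [0.0013, 0.0059, -0.0] [0.0, 0.0, 0.0] |d| 0.0061
```

Emit:
arm_command:
  plan:
    - [[0.001, 0, -0.003, -0.6, 0, -0.3, 0], [0.001, 0.0005, -0.003, -0.6, 0, -0.3, 0], [0.001, 0.002, -0.002, -0.6, 0, -0.3, 0], [-0.0018, 0.0058, 0, 0, 0, 0, 0], [-0.0018, 0.0058, 0, 0, 0, 0, 0], [-0.0018, 0.005, 0, 0, 0, 0, 0]]

```text
t: 30.75
tool_pos: [0.5032, 0.2009, 0.0991]
tool_rot: [1.464, 0.788, -1.02]
contact_force: [-3.3, -2.0, 0.5]
opening: -0.0
```

```bash
python3 b.py -1 -35,2,0,25 -20,3,0,25 -5,3,0,25
```

```text
30.75 [-0.0204  0.1045  0.0991] F(fixture) [-2.9963 -2.4511  0.4628] tilt 24.0
-35 [-0.0172  0.108   0.0985]
2 x [0.001, 0.0013, -0.0018] [-0.11, 0.19, 0.48] |d| 0.0024
-20 [-0.001   0.108   0.1069]
3 x [-0.0003, 0.0061, -0.0] [0.0, 0.0, 0.0] |d| 0.0061
-5 [0.0169 0.108  0.1109]
3 x [0.0013, 0.0059, -0.0] [0.0, 0.0, 0.0] |d| 0.0061
```

Emit:
arm_command:
  plan:
    - [[0, 0.003, 0, 0, 0, 0, 0], [-0.0003, 0.006, 0, 0, 0, 0, 0], [-0.0003, 0.006, 0, 0, 0, 0, 0], [-0.0003, 0.006, 0, 0, 0, 0, 0], [0.0013, 0.006, 0, 0, 0, 0, 0], [0.0013, 0.004, 0, 0, 0, 0, 0]]

```text
t: 31.25
tool_pos: [0.5325, 0.1975, 0.118]
tool_rot: [1.46, 0.792, -1.022]
contact_force: [-3.2, -0.7, 2.4]
opening: 0.0005
```

```bash
python3 b.py -1 -5,3,0,25 5,3,0,10; python3 tab.py
```

```text
31.25 [0.0091 0.1057 0.118 ] F(fixture) [-3.0955 -1.157   2.3622] tilt 23.8
-5 [0.0169 0.108  0.1109]
3 x [0.0032, 0.0014, -0.0008] [-0.03, 0.14, 0.39] |d| 0.0036
5 [0.0249 0.108  0.1171]
3 x [-0.001, 0.0032, 0.0] [-0.0, 0.0, -5.0] |d| 0.0034
side tab 0.91 [0.0265 0.1084 0.1296] th -14.5
side hinge 0.71 [0.0452 0.1095 0.0553] th 171.1
wrist tab 0.66 [0.0305 0.1063 0.1257] th -12.1
wrist hinge 0.63 [0.0425 0.1067 0.0603] th -82.1
```

Emit:
arm_command:
  plan:
    - [[0.002, 0.006, 0, 0, 0, 0, 0], [0.002, 0.006, 0, 0, 0, 0, 0], [0.001, 0.003, 0, 0, 0, -4, 0], [-0.001, 0.003, 0, 0, 0, -5, 0], [-0.002, 0.003, 0, 0, 0, -5, 0], [-0.002, 0.003, 0, 0, 0, -5, 0], [-0.001, 0.003, 0, 0, 0, -4, 0], [0, 0, 0, 0, 0, 0, 0]]

```text
t: 32.22
tool_pos: [0.5548, 0.1934, 0.1215]
tool_rot: [1.311, 1.139, -1.34]
contact_force: [-1.3, 0.0, 2.3]
opening: 0.0
```

```bash
python3 b.py -1 5,3,0,0 ; python3 tab.py
```

```text
32.22 [0.0317 0.1052 0.1215] F(fixture) [-1.2472 -0.1513  2.341 ] tilt -1.0
5 [0.0231 0.108  0.1217]
3 x [-0.0, -0.0029, -0.0009] [-0.01, 0.14, 0.33] |d| 0.003
side tab 0.84 [0.0559 0.1077 0.1296] th 9.3
side hinge 0.77 [0.0453 0.1085 0.058 ] th 158.4
wrist tab 0.6 [0.0592 0.1043 0.1292] th 12.0
wrist hinge 0.81 [0.0433 0.1085 0.0642] th -16.3
```

Emit:
arm_command:
  plan:
    - [[-0.002, 0.005, 0, 0, 0, 0, 0], [-0.002, 0.006, 0, 0, 0, 0, 0], [0.001, 0.006, 0, 0, 0, 0, 0], [0.002, 0.006, 0, 0, 0, 0, 0], [0.003, 0.005, 0, 0, 0, 0, 0]]

```text
t: 32.93
tool_pos: [0.5788, 0.1905, 0.1202]
tool_rot: [1.308, 1.139, -1.335]
contact_force: [-0.9, -0.1, 2.4]
opening: 0.0004
```

```bash
python3 b.py -1 ; python3 tab.py
```

```text
32.93 [0.0559 0.106  0.1202] F(fixture) [-0.8888 -0.262   2.4325] tilt -0.8
side hinge 0.96 [0.0435 0.1076 0.0575] th -158.0
wrist tab 0.57 [0.0787 0.1048 0.1187] th 30.2
wrist hinge 0.69 [0.0464 0.1052 0.0615] th 52.2
```

Emit:
arm_command:
  plan:
    - [[0.002, 0.004, 0, 0, 0, 0, 0], [0.002, 0.004, 0, 0, 0, 0, 0], [0.0025, 0.003, 0, 0, 0, 0, 0], [0.0025, 0.003, 0, 0, 0, 0, 0], [0.0025, 0.002, 0, 0, 0, 0, 0]]

```text
t: 33.65
tool_pos: [0.5945, 0.1883, 0.1078]
tool_rot: [1.307, 1.14, -1.335]
contact_force: [-2.4, 0.3, 2.3]
opening: 0.0002
```

```bash
python3 b.py -1 ; python3 tab.py
```

```text
33.65 [0.0717 0.1063 0.1078] F(fixture) [-2.4005 -0.1267  2.3068] tilt -0.9
side tab 0.94 [0.0936 0.1048 0.1093] th 44.9
side hinge 0.67 [0.0425 0.1083 0.0577] th -139.1
wrist tab 0.85 [0.0988 0.1047 0.1083] th 48.4
wrist hinge 0.98 [0.0443 0.1062 0.063 ] th -2.9
```

Emit:
arm_command:
  plan:
    - [[0.001, 0.003, 0, 0, 0, 0, 0], [0.001, 0.003, 0, 0, 0, 0, 0], [0.001, 0.003, 0, 0, 0, 0, 0], [0.001, 0.003, 0, 0, 0, 0, 0]]

```text
t: 34.28
tool_pos: [0.5992, 0.1876, 0.1041]
tool_rot: [1.296, 1.155, -1.35]
contact_force: [-19.2, -0.5, 16.2]
opening: -0.0003
```

```bash
python3 b.py -1
```

```text
34.28 [0.0765 0.1064 0.1041] F(fixture) [-18.9105  -3.4999  16.2174] tilt -2.0
```

The force jumped to about 25 N, so the stop is at its up end stop. Next I'll retreat and check.

Emit:
arm_command:
  plan:
    - [[-0.001, -0.003, 0, 0, 0, 0, 0], [-0.01, -0.006, 0, 0, 0, 0.5, 0], [-0.03, 0, 0, 0, 0, 0.5, 0], [-0.035, 0, 0, 0, 0, 0, 0], [-0.035, 0, 0, 0, 0, 0, 0], [-0.035, 0, -0.02, 0, 0, 0, 0], [0, 0, -0.03, 0, 0, 0, 0], [0, 0, 0, 0, 0, 0, 0]]

```text
t: 34.95
tool_pos: [0.6025, 0.2395, 0.2551]
tool_rot: [1.306, 1.139, -1.339]
contact_force: [-0.6, -0.2, -1.1]
opening: -0.0
```

```bash
python3 s.py; python3 tab.py; python3 -c "
from h import *
a=snap('side','s10')[190:330,230:430,::-1]; b=snap('wrist','w10')[:,:,::-1]
for cam in ['side','wrist']:
  for d in mark_of(cam,'blank')[:1]: print(cam,d['conf'],tofx(world(cam,d['at'])))
cv2.imwrite('pics/v10.png',np.hstack([cv2.resize(a,(400,280),interpolation=cv2.INTER_CUBIC),cv2.resize(b[60:340,120:520],(400,280))]))"
```

```text
34.95 [0.0716 0.1582 0.2551] -0.0 F [-0.5247 -0.2426 -1.085 ] Tq [-0.022  -0.0207 -0.0103] yaw 0.18 tilt -0.97
side tab 0.92 [0.0942 0.1061 0.1066] th 46.8
side hinge 0.72 [0.046  0.1086 0.0583] th 138.4
wrist tab 0.94 [0.0961 0.1011 0.1019] th 50.9
wrist hinge 0.69 [0.0423 0.1066 0.0601] th -87.4
side 0.79 [-0.13240354 -0.47987703 -0.00068589]
wrist 0.67 [0.00891205 0.01279082 0.01352455]
```

View pics/v10.png

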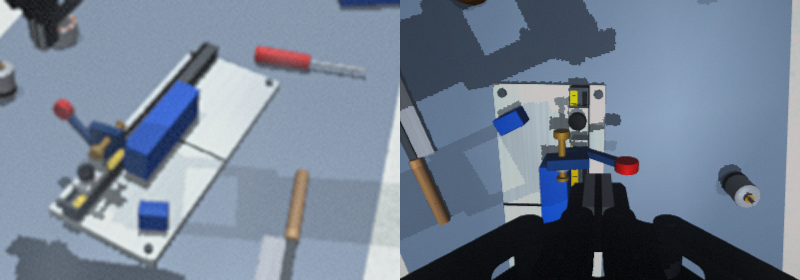

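```bash
python3 -c "
from station import finish_job
print(finish_job())"
```

```text
the job is handed in; nothing more can be done
None
```

I finished the job and handed it in at about 35 s of the 72 s allowed.

**What I did**
- **Stop down:** I flipped the stop down onto the fence with closed fingers. The first pass slid over the tab and had to be repeated.
- **Blank placed:** I picked the farther blue bar, laid it in front of the fence and pressed it flush against the face with about 9 N.
- **Gauged:** I slid the blank along the fence to the brass nose, released it and pressed it flush again. I then pressed it home for about 1.3 s at roughly 5–12 N, below the 14 N at which the carriage slips. The contact position repeated to within 0.5 mm.
- **Stop up:** I flipped the stop back to its upper end stop, where the force rose to about 25 N, then withdrew.

**Last checks**
- **Stop:** the tab reads the same as at the start in the side view (x ≈ 94 mm, against 93 mm).
- **Blank:** it reads y = 12.8 mm, against 12.3 mm while it was held home. The last picture shows it still flush along the fence and across the kerf.
- **Carriage:** the side camera puts the hinge at 108.6 mm, against about 109 mm at the start.
- **Bystanders:** the offcut, driver, saw and motor look undisturbed in the last picture. The others were not in that crop, so I did not recheck them.

**Checks that disagreed**
- The wrist camera read the tab 10 mm and the hinge 6 mm lower in y than at the start. The side camera showed no such shift, and it would be against the direction I pushed, so I took it as measurement error.
- Setting the blank down briefly pressed about 25 N on the plate.
- In the final side view, the network reported the look-alike bar in place of the blank. I relied on the picture and the wrist reading instead.

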